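# Sticker two boards for air-drying

### The job

Stack the two boards to dry on the two bearers: lay the longer board across both bearers, a sticker (spacer stick) crosswise on it straight above each bearer, the shorter board on the stickers in line with the longer one, and stand the tin in the middle of the shorter board to keep it flat. Centre both boards on the bearers, lengthwise and sideways. Set things down, do not drop them, and leave the hammer, the tape measure and the sanding block where they are.

Things in the scene. Friction and masses are not known exactly. Their poses are not given: they have to be found in the camera images.
- bearer_a: the nearer of two equal, fixed wooden bearers screwed across a fixed plywood base (240 x 100 x 12 mm, length along the bearers' x). Bearer: 30 mm wide (its x), 100 mm long (y), 25 mm high (z). Origin: centre of its underside, 12 mm above the table; its top is 37 mm above the table. Its x axis points to bearer_b. The base lies left, in the middle or right
- bearer_b: the other bearer, further from the robot, same size and height, parallel to bearer_a and always 150 mm from it, centre to centre, along bearer_a's +x; origin: centre of its underside; axes parallel to bearer_a's
- board_long: the longer loose board, light pine, 280 (its x) x 64 (y) x 19 (z) mm, about 0.19 kg; origin: centre of its underside. It lies flat on the table left, in the middle or right, its length pointing roughly away from the robot
- board_short: the shorter loose board, light pine, 220 (its x) x 64 (y) x 19 (z) mm, about 0.15 kg; origin: centre of its underside. It lies flat on the table left, in the middle or right, its length pointing roughly away from the robot
- sticker_a: a loose sticker (pale wooden spacer stick), 100 (its x) x 19 (y) x 19 (z) mm, 30 g; origin: centre of its underside. Both stickers are alike: either may go over either bearer
- sticker_b: the other sticker, same size and origin
- tin: small full metal tin with a paper band, upright, 62 mm diameter (63 mm over its rims), 70 mm high, about 0.27 kg; origin: centre of its underside
- tape: bystander: tape measure, black and yellow, case 68 x 39 x 52 mm, with a short tongue of tape out at the -x end; origin: centre of the case underside
- hammer: bystander: hammer 280 mm long lying on the table beyond the work; origin on the underside near its middle
- sander: bystander: cork sanding block, 65 x 110 x 34 mm, beyond the work; origin: centre of its underside
Mind the look-alikes: they are no part of the job. Leave any green look-alike of the board_short alone. Leave any orange look-alike of the sticker_b alone.

How it is judged:
By the outcome, as a careful person would: the job done as asked, in the order asked, and still so for the second after the job is handed in, with the robot touching nothing.
It also fails if it takes over 136 s, if anything falls off the work surface, if the arm or the gripper's body presses on something with over 40 N, if the wrist force passes 120 N, or if a joint passes its speed limit or range.

### The arm

A 6-joint arm with a two-finger parallel gripper is mounted at the origin on the work surface. World frame = base frame: x ahead of the robot, y to its left, z up, the work surface at z = 0. Lengths are in m, angles in rad, forces in N, time in s.
With the tool pointing down it reaches from about 0.35 to 0.975 m from the base axis. Payload 4.9 kg.
Tool frame: the origin (TCP) lies at the very end of the fingers, on their centre line; the grasp point (between the pads) lies 19 mm behind it (ctrl.grasp_offset is the distance from the TCP to the grasp point, in m); z points along the fingers, y is the line along which they close (so a half turn about z gives the same grasp; the last joint's range is limited). The gripper opens to 85 mm and grips with 20 to 120 N. Pads are 22 mm wide; open, the fingers measure 114 mm over their backs; the gripper's body (76 mm by 85 mm) begins 54 mm behind the grasp point. The pads swing forward as they close: fully open they stand 13 mm farther back than shut.
Start: joints at [-1.33, 0.053, 1.613, -0, 1.476, -0.119], TCP at [0.22, -0.585, 0.231] pointing down, gripper open.
Joint ranges: [-3.01, 3.01], [-1.01, 2.22], [0.06, 2.58], [-1.02, 4.17], [0.09, 2.62], [-3.14, 3.14]. Speed limits (rad/s): [2.57, 2.57, 3.14, 3.14, 3.14, 3.14].

### API

Orientations are given as a rotation vector (axis times angle).
In Python, from station import ctrl, optics gives the robot as it stands.
- The arm moves only by the shell command python3 -m handwheel 'ROWS' [OPENING] [FORCE]. ROWS is JSON, a list of rows, each an object of numbers: "tx", "ty", "tz": the shift along the tool's x, y, z in mm; "roll": the turn about the tool's z in rad. A call has 1 to 12 rows; each row shifts and turns the commanded pose from where the row before left it, along the tool's axes as they then stand; what a row does not reach is not made up. A row lasts 1/12 s, in which the tool goes at most 41.7 mm and 7.16 degrees, less where a joint would pass 70% of its speed; a pose out of reach is approached as far as the arm can. A call with a gripper value outside its range is refused whole. OPENING is the finger opening in mm, from 0 to 85.4, set as the call begins (- or left out, the last holds). The fingers move at their own pace and stop on an object; FORCE is the grip in N (left out, the last holds). Time passes only in rows, so rows that do not move let the fingers close. It gives the time, the measured TCP pose, the force, the opening and the grip force at its end, in the units of the state.
- ctrl.get_obs(): the state, without advancing time (a new reading comes with each control period).
- optics.get_image(name): name is "scene" or "top" or "wrist"; returns (picture, depth): 400x640x3 uint8, red, green, blue; 400x640 float32, m along the optical axis (not along the pixel's ray), 0 where there is no reading.
- optics.camera_params(name): a dict with "mtx" (3x3 intrinsics, pixels), "k1" (the pictures are not rectified: a ray, as slopes to the right and down, at radius r is drawn at 1 + k1 r^2 times it, then the intrinsics apply), "extrinsics" (4x4, takes a point from camera to world coordinates); the wrist camera has in their place "tool_from_camera" (4x4, takes a point from camera to tool coordinates, whose origin is the TCP and whose axes are the flange's). Camera axes: x right, y down, z forward; pixel columns grow to the right and rows downward; lengths in m; the calibration is good to about 2 mm. A picture is of the moment at which its call begins: read the wrist's pose just before it. camera_params takes no time and is no camera call.
- ctrl.finish_job(): hands the job in; it is judged then, once.
The state is a dict: "t": time; "q": joint angles; "dq": joint speeds; "effort": joint torques, N m; "tool_pos": TCP position; "tool_rot": TCP orientation; "contact_force": force on the tool from outside, world axes, zero at the start; "wrist_torque": the same for the moment, N m; "opening": finger opening in m; "grip_force": force on a finger pad.
Only numpy, scipy, OpenCV 4.12 (cv2) and the standard library are available. Lean on these libraries where they do the work, as an engineer would, in place of code of your own. Each camera call takes 0.05 s, during which the arm holds its last target. There are 200 camera calls.

## Working session

There is one attempt and no reset: what is moved stays moved. The work goes in short steps, Python scripts to look and compute and a shell command to move; the robot and the scene stay as the last step left them, time stands still between calls to the robot, and variables do not carry over. Pictures are saved under pics/ and viewed, at most 14 in all, crops included, and the job is handed in when it is done.

```bash
ls; mkdir -p pics; python3 - <<'E'
from station import ctrl, optics
import cv2,numpy as np
o=ctrl.get_obs();print(o)
for n in("top","scene"):
    p,d=optics.get_image(n);cv2.imwrite(f"pics/{n}0.png",p[:,:,::-1]);np.savez(f"pics/{n}0.npz",p=p,d=d)
    print(n,optics.camera_params(n))
print(optics.camera_params("wrist"))
E
```

```text
pics
{'t': 0.0, 'q': array([-1.33001211e+00,  5.33677951e-02,  1.61430942e+00, -2.88345752e-05,
        1.47601438e+00, -1.19002758e-01]), 'dq': array([ 0.0011508 ,  0.00073167, -0.00048532, -0.00036334,  0.00016813,
        0.00053857]), 'effort': array([-2.99965352e-03, -3.93679476e+01, -3.70176888e+01, -4.23444826e-04,
        6.96271862e-03, -1.79514200e-05]), 'tool_pos': array([ 0.21988556, -0.58436491,  0.23004704]), 'tool_rot': array([-3.08883570e+00, -5.61738495e-01,  2.45471764e-04]), 'contact_force': array([-0.46445974,  0.01383637,  0.08319905]), 'wrist_torque': array([-0.06886346,  0.03645002,  0.02212676]), 'grip_force': 0.0, 'opening': 0.0852788398178468}
top {'mtx': array([[462.97637716,   0.        , 321.10691991],
       [  0.        , 462.97637716, 197.59329706],
       [  0.        ,   0.        ,   1.        ]]), 'k1': -0.030528666309691265, 'extrinsics': array([[-0.02683544, -0.99603161,  0.08485806,  0.36858454],
       [-0.99937032,  0.02476018, -0.02541446,  0.10211295],
       [ 0.0232125 , -0.08548664, -0.99606888,  1.31379865],
       [ 0.        ,  0.     
[... 344 characters left out ...]
7558129,  0.34325381],
       [ 0.00658606, -0.79408719, -0.60776818,  0.61076073],
       [ 0.        ,  0.        ,  0.        ,  1.        ]])}
{'mtx': array([[296.83111117,   0.        , 316.37995412],
       [  0.        , 296.83111117, 198.12164462],
       [  0.        ,   0.        ,   1.        ]]), 'k1': -0.043565938004380626, 'tool_from_camera': array([[-2.71092985e-04, -9.51038706e-01, -3.09071685e-01,
         7.92995469e-02],
       [ 9.99999834e-01, -4.15133964e-04,  4.00281017e-04,
         9.81158867e-04],
       [-5.08988894e-04, -3.09071525e-01,  9.51038660e-01,
        -1.42884620e-01],
       [ 0.00000000e+00,  0.00000000e+00,  0.00000000e+00,
         1.00000000e+00]])}
```

View pics/top0.png

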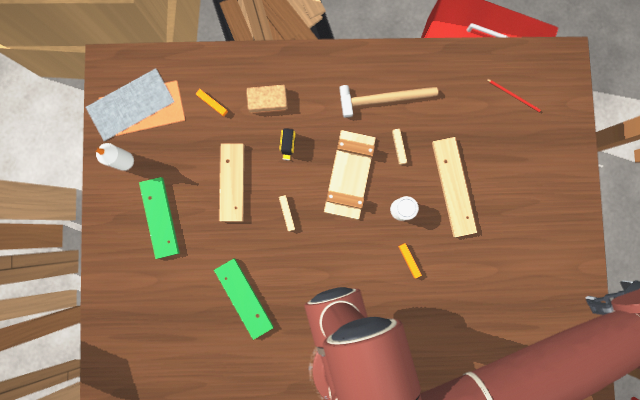

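View pics/scene0.png

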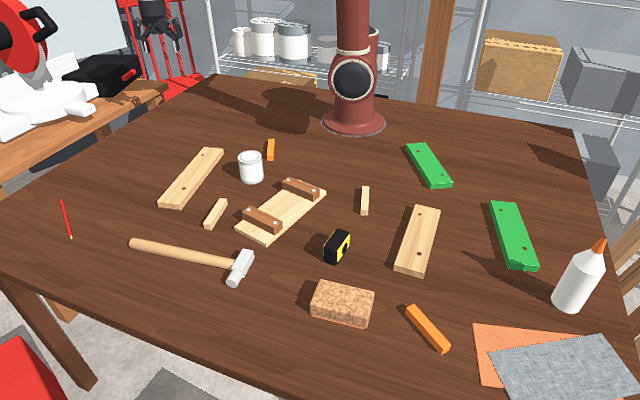

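The top view shows the long board at (455,188), the short board at (231,182), stickers at (287,213) and (400,147), the tin at (404,208), and the base at (350,175) with its bearers at (356,145) and (346,200). The green and orange pieces are the decoys. Next I'll measure these.

```bash
cat > h.py <<'E'
import numpy as np,cv2
from scipy.spatial.transform import Rotation as R
from station import ctrl,optics
def rays(n,uv):
    c=optics.camera_params(n)
    K=c["mtx"];xy=cv2.undistortPoints(np.float64(uv).reshape(-1,1,2),K,np.array([c["k1"],0,0,0,0.])).reshape(-1,2)
    return np.c_[xy,np.ones(len(xy))]
def pose(n,obs=None):
    c=optics.camera_params(n)
    if n!="wrist":return c["extrinsics"]
    T=np.eye(4);T[:3,:3]=R.from_rotvec(obs["tool_rot"]).as_matrix();T[:3,3]=obs["tool_pos"]
    return T@c["tool_from_camera"]
def plane(n,uv,z,obs=None):
    E=pose(n,obs);d=rays(n,uv)@E[:3,:3].T
    return E[:3,3]+d*((z-E[2,3])/d[:,2])[:,None]
def cloud(n,d,obs=None):
    v,u=np.mgrid[:400,:640];r=rays(n,np.c_[u.ravel(),v.ravel()])
    E=pose(n,obs);return ((r*d.reshape(-1,1))@E[:3,:3].T+E[:3,3]).reshape(400,640,3)
def rect(n,d,p,seed,z,obs=None,win=70,tol=.006,sel=None):
    """top face at height z near seed pixel: centre, sizes, long-axis yaw (deg)"""
    w=cloud(n,d,obs);m=(abs(w[...,2]-z)<tol)&(d>0)
    if sel is not None:m&=sel
    _,l=cv2.connectedComponents(m.astype(np.uint8),connectivity=4)
    u,v=seed;k=l[v,u]
    if k==0:return "seed off",w[v,u]
    q=np.argwhere(l==k);uv=q[:,::-1].astype(float)
    P=plane(n,uv,z,obs)[:,:2]
    (c,s,a)=cv2.minAreaRect((P*1000).astype(np.float32))
    if s[0]<s[1]:s=s[::-1];a+=90
    a=(a+90)%180-90
    return np.round(c,1),np.round(P.mean(0)*1000,1),np.round(s,1),round(a,2),round(float(np.median(w[l==k][:,2]))*1000,1)
E
python3 - <<'E'
from h import *
f=np.load("pics/top0.npz");p,d=f["p"],f["d"]
for nm,s,z in[("long",(455,188),.019),("short",(231,182),.019),("stA",(287,213),.019),("stB",(400,147),.019),("tin",(404,208),.07),("bearA",(346,200),.037),("bearB",(356,145),.037),("base",(350,175),.012),("tape",(287,143),.052),("hammer",(400,97),.02),("sander",(267,98),.034)]:
    print(nm,rect("top",d,p,s,z))
E
```

```text
long (array([ 501.8, -309.7]), array([ 499.6, -310.2]), array([280.6,  67.9]), 9.9, 19.9)
short (array([530.3, 319.4]), array([531.1, 319.7]), array([220.4,  64.6]), -0.67, 20.1)
stA ('seed off', array([0.4376716 , 0.16523308, 0.02605758]))
stB (array([ 621.6, -157.8]), array([ 619.9, -158.6]), array([99.8, 20.2]), 11.52, 19.8)
tin (array([ 442. , -158.7]), array([ 441.8, -158.5]), array([60.1, 59.1]), -46.96, 71.6)
bearA (array([471.7,   2.8]), array([471.7,   2.7]), array([100. ,  30.5]), 76.64, 37.9)
bearB (array([617.7, -31.9]), array([617.7, -31.5]), array([99.7, 31.2]), 76.07, 38.0)
base (array([546.9, -15.2]), array([546.8, -15.1]), array([118.3, 104.3]), -13.18, 13.1)
tape (array([638.3, 158.9]), array([638.3, 159.2]), array([66.9, 36.6]), -7.31, 51.9)
hammer ('seed off', array([ 0.76068728, -0.16373905,  0.02943314]))
sander (array([766.7, 216. ]), array([766.7, 216.3]), array([110. ,  66.9]), -85.92, 35.0)
```

```bash
cat >> h.py <<'E'
def go(x,y,z,phi):
    """moves to TCP (mm), tool-x yaw phi deg: roll first, then shifts in the new axes"""
    o=ctrl.get_obs();M=R.from_rotvec(o["tool_rot"]).as_matrix();f=np.degrees(np.arctan2(M[1,0],M[0,0]))
    t=o["tool_pos"]*1000;dr=(phi-f+180)%360-180;a=np.radians(phi)
    dx,dy=x-t[0],y-t[1]
    print(f"t={o['t']:.1f} at {np.round(t,1)} phi {f:.2f} tilt {np.round(M[:2,2],4)} | roll {-np.radians(dr):.3f} tx {dx*np.cos(a)+dy*np.sin(a):.1f} ty {dx*np.sin(a)-dy*np.cos(a):.1f} tz {t[2]-z:.1f} F {np.round(o['contact_force'],1)} open {o['opening']*1000:.1f} grip {o['grip_force']:.0f}")
E
python3 - <<'E'
from h import *
f=np.load("pics/top0.npz");p,d=f["p"],f["d"]
w=cloud("top",d)
for s in[(284,205),(285,208),(288,213),(290,220),(289,218)]:print(s,rect("top",d,p,s,.020,tol=.008))
f=np.load("pics/scene0.npz");p,d=f["p"],f["d"]
for nm,s,z in[("long",(190,180),.019),("short",(415,240),.019),("stA",(365,200),.019),("stB",(215,213),.019),("bearA",(304,188),.037),("bearB",(265,219),.037),("tin",(250,157),.07)]:
    print(nm,rect("scene",d,p,s,z))
go(502,-310,150,9.9)
E
```

```text
(284, 205) (array([439.3, 166. ]), array([439.1, 165.8]), array([99.2, 19.1]), 13.8, 19.8)
(285, 208) (array([439.3, 166. ]), array([439.1, 165.8]), array([99.2, 19.1]), 13.8, 19.8)
(288, 213) (array([439.3, 166. ]), array([439.1, 165.8]), array([99.2, 19.1]), 13.8, 19.8)
(290, 220) (array([439.3, 166. ]), array([439.1, 165.8]), array([99.2, 19.1]), 13.8, 19.8)
(289, 218) (array([439.3, 166. ]), array([439.1, 165.8]), array([99.2, 19.1]), 13.8, 19.8)
long (array([ 505.8, -307.4]), array([ 518.6, -305. ]), array([284.6,  70. ]), 9.77, 18.6)
short (array([532.8, 321.1]), array([543.1, 321. ]), array([227.2,  63. ]), -1.37, 19.6)
stA (array([442.6, 168. ]), array([444.6, 168.4]), array([109.4,  18.9]), 14.13, 19.8)
stB (array([ 624.2, -155. ]), array([ 626.3, -154.9]), array([107.8,  23.9]), 8.99, 19.6)
bearA (array([475.6,   4.8]), array([475.4,   5.8]), array([105.4,  38.2]), 76.51, 37.6)
bearB (array([620.9, -30. ]), array([621.1, -28.5]), array([105.3,  35.6]), 75.48, 37.7)
tin (array([ 448.2, -156.9]), array([ 447.8, -156. ]), array([67.9, 61.5]), 28.41, 69.8)
t=0.1 at [ 219.9 -584.4  230.2] phi 20.61 tilt [-0.0004  0.0019] | roll 0.187 tx 325.1 ty -221.8 tz 80.2 F [-0.8  0.1  0.5] open 85.5 grip 0
```

```bash
python3 -m handwheel '[{"roll":0.09},{"roll":0.097},{"tx":32,"ty":-22},{"tx":32,"ty":-22},{"tx":32,"ty":-22},{"tx":32,"ty":-22},{"tx":32,"ty":-22},{"tx":32,"ty":-22},{"tx":32,"ty":-22},{"tx":32,"ty":-22},{"tx":32,"ty":-22},{"tx":32,"ty":-22}]' 85 40
python3 -m handwheel '[{"tz":0},{"tz":0},{"tz":0}]'
python3 - <<'E'
from h import *
go(502,-310,100,9.9)
o=ctrl.get_obs();p,d=optics.get_image("wrist");cv2.imwrite("pics/w1.png",p[:,:,::-1]);np.savez("pics/w1.npz",p=p,d=d,**{k:o[k] for k in("tool_pos","tool_rot")})
q=plane("wrist",[(320,200)],.019,o);print(q,cloud("wrist",d,o)[200,320])
E
```

```text
t=0.1 at [ 219.9 -584.4  230.2] phi 20.61 tilt [-0.0004  0.0019] | roll 0.187 tx 325.1 ty -221.8 tz 130.2 F [-0.8  0.1  0.5] open 85.5 grip 0
[[ 0.18604447 -0.60280049  0.019     ]] [ 1.80208379e-01 -6.05227096e-01 -4.33047270e-05]$[0]: bad value
$[0]: bad value
```

View pics/w1.png

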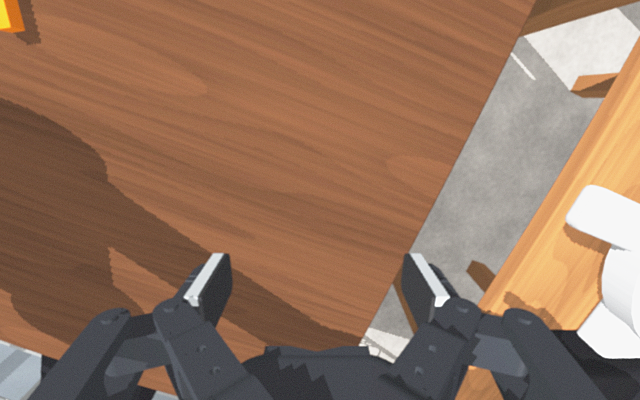

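The rows were refused, so the view is still the start pose: bare table, fingers at (215,280) and (425,280). I'll try again with every key given.

```bash
python3 -m handwheel '[{"tx":0,"ty":0,"tz":0,"roll":0.09}]' 85 40; python3 -m handwheel '[{"tx":1.0,"ty":-1.0}]';python3 -m handwheel --help | head -20
```

```text
t: 0.23
tool_pos: [0.22, -0.5846, 0.2306]
tool_rot: [-3.112, -0.42, 0.0]
contact_force: [-0.6, 0.8, -0.7]
opening: 0.0851
grip_force: 0.0$[0]: bad value
invalid input: not JSON, or not a number
```

```bash
python3 -m handwheel '[{"tx":0,"ty":0,"tz":0,"roll":0.097},{"tx":32,"ty":-22,"tz":0,"roll":0},{"tx":32,"ty":-22,"tz":0,"roll":0},{"tx":32,"ty":-22,"tz":0,"roll":0},{"tx":32,"ty":-22,"tz":0,"roll":0},{"tx":32,"ty":-22,"tz":0,"roll":0},{"tx":32,"ty":-22,"tz":0,"roll":0},{"tx":32,"ty":-22,"tz":0,"roll":0},{"tx":32,"ty":-22,"tz":0,"roll":0},{"tx":32,"ty":-22,"tz":0,"roll":0},{"tx":0,"ty":0,"tz":0,"roll":0},{"tx":0,"ty":0,"tz":0,"roll":0}]'
python3 - <<'E'
from h import *
go(502,-310,100,9.9)
o=ctrl.get_obs();p,d=optics.get_image("wrist");cv2.imwrite("pics/w2.png",p[:,:,::-1]);np.savez("pics/w2.npz",p=p,d=d,**{k:o[k] for k in("tool_pos","tool_rot")})
for s in[(320,150),(320,200),(330,100)]:print(cloud("wrist",d,o)[s[1],s[0]],rect("wrist",d,p,s,.019,o))
E
```

```text
t: 1.23
tool_pos: [0.4707, -0.3388, 0.2309]
tool_rot: [-3.129, -0.277, 0.001]
contact_force: [0.0, 0.0, -0.4]
opening: 0.0848
grip_force: 0.0
t=1.2 at [ 470.7 -338.8  230.9] phi 10.12 tilt [-0.0008  0.0003] | roll 0.004 tx 35.8 ty -23.0 tz 130.9 F [ 0.   0.  -0.4] open 84.8 grip 0
[ 0.49600314 -0.339687    0.020535  ] (array([ 501.6, -312.3]), array([ 516.9, -309.9]), array([278.8,  64.5]), 10.15, 19.3)
[ 0.43358818 -0.35107385  0.01827599] (array([ 501.6, -312.3]), array([ 516.9, -309.9]), array([278.8,  64.5]), 10.15, 19.3)
[ 5.54237602e-01 -3.41570867e-01 -4.80948704e-04] ('seed off', array([ 5.54237602e-01, -3.41570867e-01, -4.80948704e-04]))
```

View pics/w2.png

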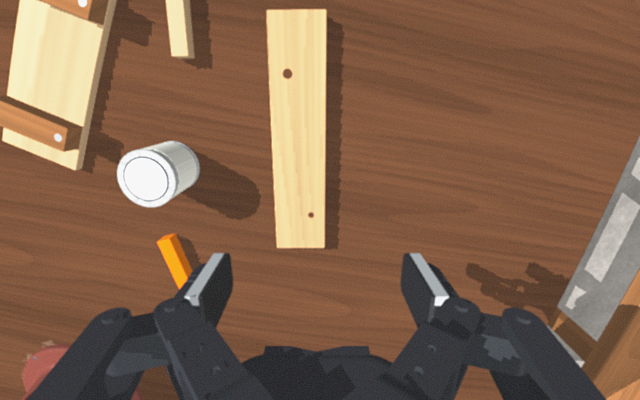

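Here the long board runs from (268,10) to (325,247), agreeing with the top view within 2.5 mm. I'll pick it up.

```bash
python3 -m handwheel '[{"tx":17.7,"ty":-11,"tz":20,"roll":0},{"tx":17.7,"ty":-11,"tz":30,"roll":0},{"tx":0,"ty":0,"tz":35,"roll":0},{"tx":0,"ty":0,"tz":35,"roll":0},{"tx":0,"ty":0,"tz":35,"roll":0},{"tx":0,"ty":0,"tz":35,"roll":0},{"tx":0,"ty":0,"tz":15,"roll":0},{"tx":0,"ty":0,"tz":12,"roll":0},{"tx":0,"ty":0,"tz":11,"roll":0},{"tx":0,"ty":0,"tz":0,"roll":0}]'
python3 -c "
from h import *
go(501.7,-311,2.5,10.1)"
python3 -m handwheel '[{"tx":0,"ty":0,"tz":0,"roll":0},{"tx":0,"ty":0,"tz":0,"roll":0},{"tx":0,"ty":0,"tz":0,"roll":0},{"tx":0,"ty":0,"tz":0,"roll":0},{"tx":0,"ty":0,"tz":0,"roll":0},{"tx":0,"ty":0,"tz":0,"roll":0},{"tx":0,"ty":0,"tz":0,"roll":0},{"tx":0,"ty":0,"tz":0,"roll":0}]' 50 50
```

```text
t: 2.12
tool_pos: [0.4994, -0.3128, 0.0015]
tool_rot: [-3.128, -0.269, 0.003]
contact_force: [-0.3, -0.3, 0.4]
opening: 0.0853
grip_force: 0.0
t=2.1 at [ 499.4 -312.8    1.5] phi 9.82 tilt [-0.0023  0.0017] | roll -0.005 tx 2.6 ty -1.4 tz -1.0 F [-0.3 -0.3  0.4] open 85.3 grip 0
t: 2.78
tool_pos: [0.5022, -0.3139, 0.0056]
tool_rot: [3.127, 0.271, 0.004]
contact_force: [-0.8, -0.0, 6.0]
opening: 0.0622
grip_force: 56.5
```

```bash
python3 -m handwheel '[{"tx":0,"ty":0,"tz":-8,"roll":0},{"tx":0,"ty":0,"tz":-16,"roll":0},{"tx":0,"ty":0,"tz":-25,"roll":0},{"tx":0,"ty":0,"tz":-30,"roll":0},{"tx":0,"ty":0,"tz":-30,"roll":0},{"tx":0,"ty":0,"tz":-20,"roll":0},{"tx":0,"ty":0,"tz":0,"roll":0},{"tx":0,"ty":0,"tz":0,"roll":0}]'
python3 -c "
from h import *
go(544.7,-14.5,130,-13.4)"
```

```text
t: 3.45
tool_pos: [0.5012, -0.3128, 0.1332]
tool_rot: [3.128, 0.271, 0.002]
contact_force: [-0.3, -0.0, -2.6]
opening: 0.0623
grip_force: 55.7
t=3.5 at [ 501.2 -312.8  133.2] phi 9.91 tilt [ 0.0016 -0.0013] | roll 0.407 tx -26.8 ty -300.2 tz 3.2 F [-0.3 -0.  -2.6] open 62.3 grip 56
```

```bash
python3 -m handwheel '[{"tx":0,"ty":0,"tz":0,"roll":0.068},{"tx":0,"ty":0,"tz":0,"roll":0.068},{"tx":0,"ty":0,"tz":0,"roll":0.068},{"tx":0,"ty":0,"tz":0,"roll":0.068},{"tx":0,"ty":0,"tz":0,"roll":0.068},{"tx":0,"ty":0,"tz":0,"roll":0.067}]'
python3 -m handwheel '[{"tx":-10,"ty":-15,"tz":0,"roll":0},{"tx":-20,"ty":-25,"tz":-10,"roll":0},{"tx":-20,"ty":-30,"tz":-20,"roll":0},{"tx":-20,"ty":-30,"tz":-20,"roll":0},{"tx":-20,"ty":-30,"tz":-20,"roll":0},{"tx":0,"ty":-20,"tz":-10,"roll":0},{"tx":0,"ty":0,"tz":0,"roll":0},{"tx":0,"ty":0,"tz":0,"roll":0}]'
python3 - <<'E'
from h import *
go(544.7,-14.5,130,-13.4)
o=ctrl.get_obs();p,d=optics.get_image("wrist");cv2.imwrite("pics/w3.png",p[:,:,::-1]);np.savez("pics/w3.npz",p=p,d=d,**{k:o[k] for k in("tool_pos","tool_rot")})
E
```

```text
t: 3.95
tool_pos: [0.4991, -0.3112, 0.1285]
tool_rot: [-3.116, 0.372, 0.008]
contact_force: [0.4, -0.0, -2.3]
opening: 0.0625
grip_force: 55.7
t: 4.62
tool_pos: [0.4474, -0.1448, 0.2105]
tool_rot: [-3.12, 0.364, 0.004]
contact_force: [0.5, -0.5, -2.3]
opening: 0.0626
grip_force: 55.7
t=4.6 at [ 447.4 -144.8  210.5] phi -13.30 tilt [-0.0022  0.0006] | roll 0.002 tx 64.5 ty -149.3 tz 80.5 F [ 0.5 -0.5 -2.3] open 62.6 grip 56
```

View pics/w3.png

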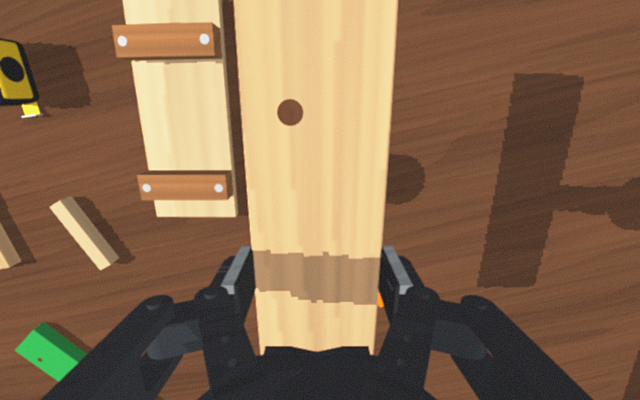

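```bash
python3 - <<'E'
from h import *
f=np.load("pics/w3.npz");o={k:f[k] for k in("tool_pos","tool_rot")}
p,d=f["p"],f["d"]
for s in[(165,41),(185,186),(85,235)]:print(rect("wrist",d,p,s,.037 if s[0]!=85 else .019,o,tol=.007))
# held board: edge midline
w=cloud("wrist",d,o)
M=R.from_rotvec(o["tool_rot"]).as_matrix();q=(w-o["tool_pos"])@M
m=(q[...,2]<.005)&(q[...,2]>-.03)&(d>0);m[:, :200]=0;m[240:]=0;m[:,420:]=0
for r in(10,60,110,160,220):
    c=np.where(m[r])[0];print(r,c[0],c[-1],np.round(q[r,[c[0]+2,c[-1]-2]]*1000,1).tolist())
E
```

```text
(array([616. , -33.2]), array([616.3, -33.7]), array([102.7,  31.1]), 75.87, 37.1)
(array([472. ,   1.2]), array([471.8,   1.1]), array([101.5,  31.5]), 76.69, 37.2)
(array([439.5, 162.6]), array([440.4, 162.9]), array([100. ,  26.5]), 13.99, 18.8)
10 235 397 [[114.4, -29.9, -13.5], [114.3, 31.2, -13.7]]
60 238 394 [[96.3, -30.0, -13.4], [96.3, 31.3, -13.1]]
110 241 390 [[76.8, -29.9, -14.3], [76.8, 30.7, -14.4]]
160 245 388 [[55.4, -29.9, -13.0], [55.5, 31.5, -13.5]]
220 249 383 [[27.1, -30.0, -13.6], [27.0, 31.2, -13.6]]
```

Both bearers are in full view, at (165,41) and (185,186), and the board is held square. I'll hover over the bearers and check with the top camera.

```bash
python3 -m handwheel '[{"tx":6,"ty":-16,"tz":0,"roll":0},{"tx":12,"ty":-30,"tz":0,"roll":0},{"tx":14,"ty":-30,"tz":10,"roll":0},{"tx":12.3,"ty":-30,"tz":20,"roll":0},{"tx":12,"ty":-26.3,"tz":30,"roll":0},{"tx":8,"ty":-16,"tz":30,"roll":0},{"tx":0,"ty":0,"tz":30,"roll":0},{"tx":0,"ty":0,"tz":18,"roll":0},{"tx":0,"ty":0,"tz":8,"roll":0},{"tx":0,"ty":0,"tz":0,"roll":0},{"tx":0,"ty":0,"tz":0,"roll":0},{"tx":0,"ty":0,"tz":0,"roll":0}]'
python3 - <<'E'
from h import *
go(544.3,-15.5,62,-13.4)
p,d=optics.get_image("top");cv2.imwrite("pics/top1.png",p[:,:,::-1]);np.savez("pics/top1.npz",p=p,d=d)
cv2.imwrite("pics/top1c.png",cv2.resize(p[100:250,260:460,::-1],(800,600),interpolation=cv2.INTER_CUBIC))
w=cloud("top",d)
for z in(.075,.078):
  m=(abs(w[...,2]-z)<.008);print(z,m.sum())
E
```

```text
t: 5.67
tool_pos: [0.5461, -0.0174, 0.0676]
tool_rot: [3.12, -0.369, 0.003]
contact_force: [-0.6, -1.0, -1.1]
opening: 0.0628
grip_force: 55.7
t=5.7 at [546.1 -17.4  67.6] phi -13.48 tilt [ 0.0021 -0.0004] | roll -0.001 tx -2.2 ty -1.4 tz 5.6 F [-0.6 -1.  -1.1] open 62.8 grip 56
0.075 783
0.078 858
```

View pics/top1c.png

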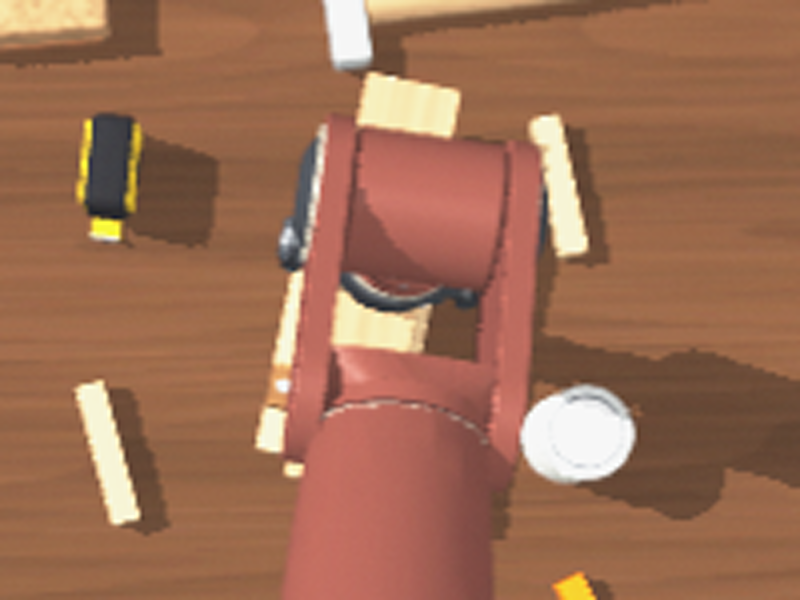

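The far end of the board shows, with corners near crop (368,72) and (461,90). I'll work out the board centre from those.

```bash
python3 - <<'E'
from h import *
f=np.load("pics/top1.npz");w=cloud("top",f["d"])
P=plane("top",[(260+368/4-.4,100+72/4-.4),(260+461/4-.4,100+90/4-.4)],.081)*1000
m=P.mean(0);print(np.round(P,1),np.linalg.norm(P[0]-P[1]))
print(np.median(w[121:130,358:368,2]))
a=np.radians(-13.4);ex=np.array([np.cos(a),np.sin(a)]);ey=np.array([-ex[1],ex[0]])
e=m[:2]-[544.7,-14.5];print("far end along",e@ex-140,"side",e@ey)
go(544.3,-15.5,43,-13.4)
E
```

```text
[[689.9 -18.2  81. ]
 [676.2 -81.2  81. ]] 64.48535104973998
0.08232459329593755
far end along 2.711131865102402 side -2.149355854809471
t=5.7 at [546.4 -17.3  68.1] phi -13.47 tilt [ 0.0032 -0.0006] | roll -0.001 tx -2.5 ty -1.2 tz 25.1 F [ 0.5  0.2 -1.2] open 62.2 grip 56
```

```bash
python3 -m handwheel '[{"tx":-2.5,"ty":-1.6,"tz":6,"roll":0},{"tx":0,"ty":0,"tz":6,"roll":0},{"tx":0,"ty":0,"tz":4,"roll":0},{"tx":0,"ty":0,"tz":3,"roll":0},{"tx":0,"ty":0,"tz":2,"roll":0},{"tx":0,"ty":0,"tz":1,"roll":0},{"tx":0,"ty":0,"tz":0,"roll":0},{"tx":0,"ty":0,"tz":0,"roll":0}]'
python3 -c "
from h import *
go(544.3,-15.5,43,-13.4)"
```

```text
t: 6.38
tool_pos: [0.5431, -0.0144, 0.0444]
tool_rot: [-3.12, 0.367, -0.0]
contact_force: [-0.3, -0.7, -2.4]
opening: 0.0621
grip_force: 55.8
t=6.4 at [543.1 -14.4  44.4] phi -13.42 tilt [ 0.0001 -0.    ] | roll -0.000 tx 1.5 ty 0.8 tz 1.4 F [-0.3 -0.7 -2.4] open 62.1 grip 56
```

Not touching yet, so I'll creep down.

```bash
python3 -m handwheel '[{"tx":0.7,"ty":0,"tz":1,"roll":0},{"tx":0,"ty":0,"tz":1,"roll":0},{"tx":0,"ty":0,"tz":0,"roll":0},{"tx":0,"ty":0,"tz":0,"roll":0}]'
python3 -c "
from h import *
go(544.3,-15.5,43,-13.4)"
python3 -m handwheel '[{"tx":0,"ty":0,"tz":0.7,"roll":0},{"tx":0,"ty":0,"tz":0,"roll":0},{"tx":0,"ty":0,"tz":0,"roll":0}]'

```

```text
t: 6.72
tool_pos: [0.5441, -0.0146, 0.0426]
tool_rot: [3.12, -0.367, 0.001]
contact_force: [0.9, 0.4, -0.3]
opening: 0.0621
grip_force: 55.8
t=6.7 at [544.1 -14.6  42.6] phi -13.42 tilt [ 0.0009 -0.0002] | roll -0.000 tx 0.4 ty 0.8 tz -0.4 F [ 0.9  0.4 -0.3] open 62.1 grip 56
t: 6.97
tool_pos: [0.5441, -0.0146, 0.0425]
tool_rot: [3.12, -0.367, 0.001]
contact_force: [-2.3, 1.4, 5.8]
opening: 0.0625
grip_force: 56.5
```

```bash
python3 -m handwheel '[{"tx":0,"ty":0,"tz":0,"roll":0},{"tx":0,"ty":0,"tz":0,"roll":0},{"tx":0,"ty":0,"tz":0,"roll":0},{"tx":0,"ty":0,"tz":0,"roll":0},{"tx":0,"ty":0,"tz":-8,"roll":0},{"tx":0,"ty":0,"tz":-15,"roll":0},{"tx":0,"ty":0,"tz":-25,"roll":0},{"tx":0,"ty":0,"tz":-30,"roll":0},{"tx":-10,"ty":0,"tz":-30,"roll":0},{"tx":-20,"ty":0,"tz":-30,"roll":0},{"tx":-30,"ty":0,"tz":-30,"roll":0},{"tx":-35,"ty":0,"tz":-20,"roll":0}]' 85
python3 -m handwheel '[{"tx":-35,"ty":0,"tz":-10,"roll":0},{"tx":-20,"ty":0,"tz":0,"roll":0},{"tx":0,"ty":0,"tz":0,"roll":0},{"tx":0,"ty":0,"tz":0,"roll":0}]'
python3 - <<'E'
from h import *
go(439.4,164.5,100,13.9)
o=ctrl.get_obs();p,d=optics.get_image("wrist");cv2.imwrite("pics/w4.png",p[:,:,::-1]);np.savez("pics/w4.npz",p=p,d=d,**{k:o[k] for k in("tool_pos","tool_rot")})
print(rect("wrist",d,p,(325,120),.056,o))
E
```

```text
t: 7.97
tool_pos: [0.4523, 0.0072, 0.2331]
tool_rot: [3.12, -0.368, 0.007]
contact_force: [-0.7, 0.4, 0.9]
opening: 0.085
grip_force: 0.0
t: 8.3
tool_pos: [0.3981, 0.0203, 0.24]
tool_rot: [3.12, -0.366, 0.005]
contact_force: [-0.0, 0.4, 0.1]
opening: 0.085
grip_force: 0.0
t=8.3 at [398.1  20.3 240. ] phi -13.40 tilt [ 0.003  -0.0004] | roll -0.476 tx 74.8 ty -130.0 tz 140.0 F [-0.   0.4  0.1] open 85.0 grip 0
(array([488.7,  -2.7]), array([494.2,  -3.9]), array([165.5,  64.3]), -13.07, 56.3)
```

View pics/w4.png

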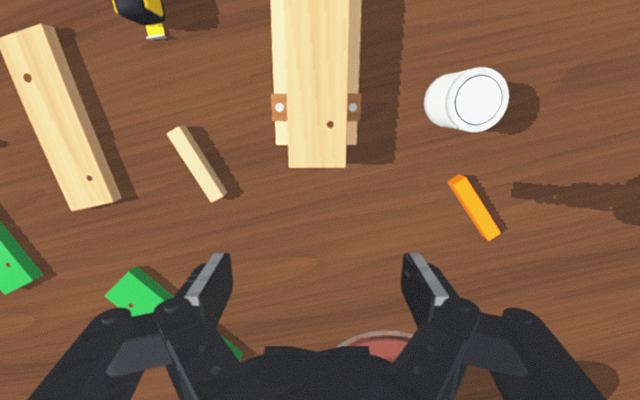

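The long board lies across the bearers and looks centred at px 317 against 316. Sticker A is at (195,163).

```bash
python3 - <<'E'
from h import *
f=np.load("pics/w4.npz");o={k:f[k] for k in("tool_pos","tool_rot")}
p,d=f["p"],f["d"]
for s in[(195,163),(50,100)]:print(rect("wrist",d,p,s,.019,o,tol=.007))
E
python3 -m handwheel '[{"tx":0,"ty":0,"tz":0,"roll":-0.095},{"tx":0,"ty":0,"tz":0,"roll":-0.095},{"tx":0,"ty":0,"tz":0,"roll":-0.095},{"tx":0,"ty":0,"tz":0,"roll":-0.095},{"tx":0,"ty":0,"tz":0,"roll":-0.096},{"tx":18,"ty":-32,"tz":20,"roll":0},{"tx":18,"ty":-32,"tz":25,"roll":0},{"tx":18,"ty":-32,"tz":25,"roll":0},{"tx":18,"ty":-32,"tz":25,"roll":0},{"tx":0,"ty":0,"tz":25,"roll":0},{"tx":0,"ty":0,"tz":20,"roll":0},{"tx":0,"ty":0,"tz":0,"roll":0}]' 60
python3 -m handwheel '[{"tx":0,"ty":0,"tz":0,"roll":0},{"tx":0,"ty":0,"tz":0,"roll":0}]'
python3 -c "
from h import *
go(439.4,164.5,4.5,13.9)"
```

```text
(array([438.4, 164.3]), array([440.1, 164.8]), array([99.4, 22.4]), 14.11, 19.0)
(array([529.1, 316.5]), array([535.9, 316.1]), array([220.2,  70.3]), -1.43, 18.9)
t: 9.35
tool_pos: [0.4325, 0.1548, 0.098]
tool_rot: [3.118, 0.381, -0.018]
contact_force: [-0.4, -0.6, -1.0]
opening: 0.0601
grip_force: 0.0
t: 9.52
tool_pos: [0.4367, 0.1548, 0.1047]
tool_rot: [-3.119, -0.378, -0.002]
contact_force: [0.2, 0.2, 0.5]
opening: 0.0602
grip_force: 0.0
t=9.5 at [436.7 154.8 104.7] phi 13.81 tilt [0.001  0.0002] | roll -0.001 tx 4.9 ty -8.8 tz 100.2 F [0.2 0.2 0.5] open 60.2 grip 0
```

```bash
python3 -m handwheel '[{"tx":4.5,"ty":-8.8,"tz":10,"roll":0},{"tx":0,"ty":0,"tz":20,"roll":0},{"tx":0,"ty":0,"tz":20,"roll":0},{"tx":0,"ty":0,"tz":20,"roll":0},{"tx":0,"ty":0,"tz":15,"roll":0},{"tx":0,"ty":0,"tz":10,"roll":0},{"tx":0,"ty":0,"tz":5,"roll":0},{"tx":0,"ty":0,"tz":0,"roll":0},{"tx":0,"ty":0,"tz":0,"roll":0}]'
python3 -c "
from h import *
go(439,164.5,4.5,13.9)"
python3 -m handwheel '[{"tx":0,"ty":0,"tz":0,"roll":0},{"tx":0,"ty":0,"tz":0,"roll":0},{"tx":0,"ty":0,"tz":0,"roll":0},{"tx":0,"ty":0,"tz":0,"roll":0},{"tx":0,"ty":0,"tz":0,"roll":0},{"tx":0,"ty":0,"tz":0,"roll":0},{"tx":0,"ty":0,"tz":0,"roll":0},{"tx":0,"ty":0,"tz":0,"roll":0},{"tx":0,"ty":0,"tz":0,"roll":0}]' 10 40
python3 -c "
from h import *
go(439,164.5,4.5,13.9)"

```

```text
t: 10.27
tool_pos: [0.439, 0.1646, 0.005]
tool_rot: [-3.119, -0.378, -0.003]
contact_force: [0.0, -0.6, 0.1]
opening: 0.0601
grip_force: 0.0
t=10.3 at [439.  164.6   5. ] phi 13.83 tilt [0.0019 0.0004] | roll -0.001 tx -0.1 ty 0.1 tz 0.5 F [ 0.  -0.6  0.1] open 60.1 grip 0
t: 11.02
tool_pos: [0.4388, 0.1648, 0.0047]
tool_rot: [-3.118, -0.379, -0.002]
contact_force: [-0.0, -0.1, 5.6]
opening: 0.0177
grip_force: 40.5
t=11.0 at [438.8 164.8   4.7] phi 13.86 tilt [0.0015 0.0003] | roll -0.001 tx 0.1 ty 0.3 tz 0.2 F [-0.  -0.1  5.6] open 17.7 grip 40
```

```bash
python3 -m handwheel '[{"tx":0,"ty":0,"tz":-8,"roll":0},{"tx":0,"ty":0,"tz":-16,"roll":0},{"tx":0,"ty":0,"tz":-25,"roll":0},{"tx":0,"ty":0,"tz":-30,"roll":0},{"tx":0,"ty":0,"tz":-35,"roll":0},{"tx":0,"ty":0,"tz":-30,"roll":0},{"tx":0,"ty":0,"tz":0,"roll":0},{"tx":0,"ty":0,"tz":0,"roll":0}]'
python3 - <<'E'
from h import *
go(471.9,2,100,76.6)
p,d=optics.get_image("top");cv2.imwrite("pics/top2.png",p[:,:,::-1]);np.savez("pics/top2.npz",p=p,d=d)
print(rect("top",d,p,(350,175),.056))
cv2.imwrite("pics/top2c.png",cv2.resize(p[100:250,260:460,::-1],(800,600),interpolation=cv2.INTER_CUBIC))
E
```

```text
t: 11.68
tool_pos: [0.4392, 0.1649, 0.1503]
tool_rot: [-3.118, -0.379, -0.007]
contact_force: [-0.7, -0.5, -0.1]
opening: 0.0177
grip_force: 39.7
t=11.7 at [439.2 164.9 150.3] phi 13.86 tilt [0.0047 0.0009] | roll -1.095 tx -150.8 ty 69.6 tz 50.3 F [-0.7 -0.5 -0.1] open 17.7 grip 40
(array([544.8, -15.5]), array([543.9, -15.4]), array([280.3,  64.1]), -13.23, 57.1)
```

View pics/top2c.png

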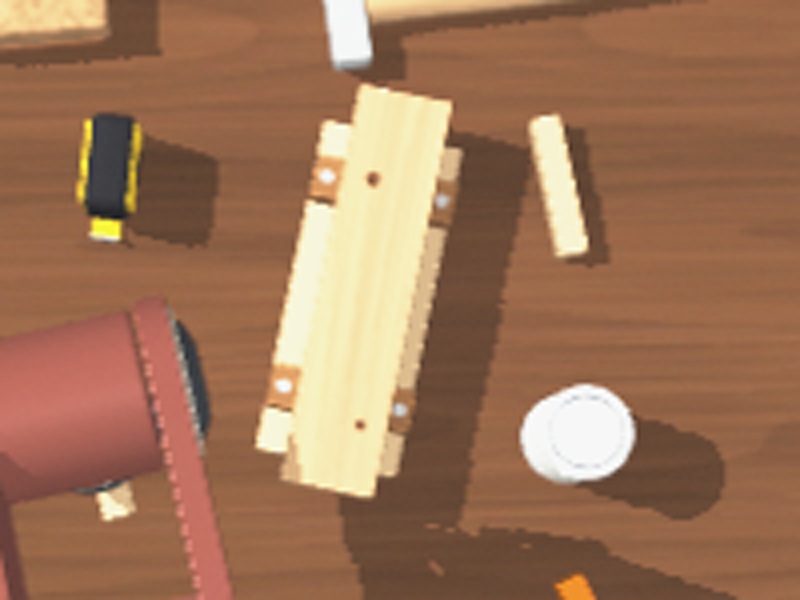

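The board is centred within 1 mm and aligned. Next is sticker A.

```bash
python3 -m handwheel '[{"tx":0,"ty":0,"tz":0,"roll":-0.0995},{"tx":0,"ty":0,"tz":0,"roll":-0.0995},{"tx":0,"ty":0,"tz":0,"roll":-0.0995},{"tx":0,"ty":0,"tz":0,"roll":-0.0995},{"tx":0,"ty":0,"tz":0,"roll":-0.0995},{"tx":0,"ty":0,"tz":0,"roll":-0.0995},{"tx":0,"ty":0,"tz":0,"roll":-0.0995},{"tx":0,"ty":0,"tz":0,"roll":-0.0995},{"tx":0,"ty":0,"tz":0,"roll":-0.0995},{"tx":0,"ty":0,"tz":0,"roll":-0.0995},{"tx":0,"ty":0,"tz":0,"roll":-0.1}]'
python3 -m handwheel '[{"tx":-15,"ty":7,"tz":0,"roll":0},{"tx":-28,"ty":13,"tz":0,"roll":0},{"tx":-32,"ty":15,"tz":0,"roll":0},{"tx":-32,"ty":15,"tz":5,"roll":0},{"tx":-28,"ty":13,"tz":15,"roll":0},{"tx":-15.8,"ty":6.6,"tz":20,"roll":0},{"tx":0,"ty":0,"tz":15,"roll":0},{"tx":0,"ty":0,"tz":15,"roll":0},{"tx":0,"ty":0,"tz":5,"roll":0},{"tx":0,"ty":0,"tz":0,"roll":0},{"tx":0,"ty":0,"tz":0,"roll":0},{"tx":0,"ty":0,"tz":0,"roll":0}]'
python3 -c "
from h import *
go(472,2,61,76.6)"
```

```text
t: 12.65
tool_pos: [0.4362, 0.1642, 0.145]
tool_rot: [-2.459, -1.952, 0.007]
contact_force: [0.4, -0.2, 0.2]
opening: 0.018
grip_force: 39.7
t: 13.65
tool_pos: [0.471, 0.002, 0.0733]
tool_rot: [2.465, 1.947, 0.001]
contact_force: [0.4, 0.5, -0.7]
opening: 0.0182
grip_force: 39.7
t=13.7 at [471.    2.   73.3] phi 76.63 tilt [ 0.0006 -0.0001] | roll 0.000 tx 0.3 ty 1.0 tz 12.3 F [ 0.4  0.5 -0.7] open 18.2 grip 40
```

```bash
python3 -m handwheel '[{"tx":0.3,"ty":1,"tz":4,"roll":0},{"tx":0,"ty":0,"tz":4,"roll":0},{"tx":0,"ty":0,"tz":2,"roll":0},{"tx":0,"ty":0,"tz":1,"roll":0},{"tx":0,"ty":0,"tz":0,"roll":0},{"tx":0,"ty":0,"tz":0,"roll":0}]'
python3 -c "
from h import *
go(472,2,61,76.6)"
python3 -m handwheel '[{"tx":0,"ty":0,"tz":0.6,"roll":0},{"tx":0,"ty":0,"tz":0.5,"roll":0},{"tx":0,"ty":0,"tz":0,"roll":0},{"tx":0,"ty":0,"tz":0,"roll":0}]'
```

```text
t: 14.15
tool_pos: [0.4717, 0.0019, 0.0618]
tool_rot: [-2.465, -1.947, 0.0]
contact_force: [-0.3, -0.0, -1.1]
opening: 0.0182
grip_force: 39.7
t=14.2 at [471.7   1.9  61.8] phi 76.59 tilt [-0.0001  0.    ] | roll -0.000 tx 0.2 ty 0.3 tz 0.8 F [-0.3 -0.  -1.1] open 18.2 grip 40
t: 14.48
tool_pos: [0.4718, 0.0018, 0.0608]
tool_rot: [2.465, 1.947, 0.0]
contact_force: [0.4, -0.1, 0.5]
opening: 0.018
grip_force: 39.8
```

```bash
python3 -m handwheel '[{"tx":0,"ty":0,"tz":0.7,"roll":0},{"tx":0,"ty":0,"tz":0,"roll":0},{"tx":0,"ty":0,"tz":0,"roll":0}]'
python3 -m handwheel '[{"tx":0,"ty":0,"tz":0,"roll":0},{"tx":0,"ty":0,"tz":0,"roll":0},{"tx":0,"ty":0,"tz":0,"roll":0},{"tx":0,"ty":0,"tz":0,"roll":0},{"tx":0,"ty":0,"tz":-5,"roll":0},{"tx":0,"ty":0,"tz":-15,"roll":0},{"tx":0,"ty":0,"tz":-25,"roll":0},{"tx":0,"ty":0,"tz":-30,"roll":0},{"tx":0,"ty":0,"tz":-30,"roll":0},{"tx":0,"ty":0,"tz":-20,"roll":0},{"tx":0,"ty":0,"tz":0,"roll":0},{"tx":0,"ty":0,"tz":0,"roll":0}]' 60
python3 -c "
from h import *
go(621.2,-158.8,60,11.5)"
```

```text
t: 14.73
tool_pos: [0.4719, 0.0018, 0.0607]
tool_rot: [-2.465, -1.947, 0.0]
contact_force: [-2.8, -0.2, 6.5]
opening: 0.0182
grip_force: 40.4
t: 15.73
tool_pos: [0.4726, 0.0017, 0.1868]
tool_rot: [2.463, 1.945, 0.004]
contact_force: [0.1, 0.3, -0.6]
opening: 0.0597
grip_force: 0.0
t=15.7 at [472.6   1.7 186.8] phi 76.59 tilt [ 0.0035 -0.0006] | roll 1.136 tx 113.6 ty 186.9 tz 126.8 F [ 0.1  0.3 -0.6] open 59.7 grip 0
```

```bash
python3 -m handwheel '[{"tx":0,"ty":0,"tz":0,"roll":0.0947},{"tx":0,"ty":0,"tz":0,"roll":0.0947},{"tx":0,"ty":0,"tz":0,"roll":0.0947},{"tx":0,"ty":0,"tz":0,"roll":0.0947},{"tx":0,"ty":0,"tz":0,"roll":0.0947},{"tx":0,"ty":0,"tz":0,"roll":0.0947},{"tx":0,"ty":0,"tz":0,"roll":0.0947},{"tx":0,"ty":0,"tz":0,"roll":0.0947},{"tx":0,"ty":0,"tz":0,"roll":0.0947},{"tx":0,"ty":0,"tz":0,"roll":0.0947},{"tx":0,"ty":0,"tz":0,"roll":0.0947},{"tx":0,"ty":0,"tz":0,"roll":0.0943}]'
python3 -m handwheel '[{"tx":0,"ty":15,"tz":0,"roll":0},{"tx":0,"ty":30,"tz":0,"roll":0},{"tx":0,"ty":30,"tz":0,"roll":0},{"tx":10,"ty":32,"tz":0,"roll":0},{"tx":15,"ty":32,"tz":0,"roll":0},{"tx":15,"ty":28,"tz":0,"roll":0},{"tx":15,"ty":20,"tz":0,"roll":0},{"tx":0,"ty":0,"tz":0,"roll":0},{"tx":0,"ty":0,"tz":0,"roll":0},{"tx":0,"ty":0,"tz":0,"roll":0}]'
python3 - <<'E'
from h import *
go(621.2,-158.8,60,11.5)
o=ctrl.get_obs();p,d=optics.get_image("wrist");cv2.imwrite("pics/w5.png",p[:,:,::-1]);np.savez("pics/w5.npz",p=p,d=d,**{k:o[k] for k in("tool_pos","tool_rot")})
w=cloud("wrist",d,o)
m=(abs(w[...,2]-.019)<.007)&(np.hypot(w[...,0]-.621,w[...,1]+.159)<.06)&(p[...,2]>110)
print(m.sum());P=np.float32(w[m][:,:2]*1000);print(cv2.minAreaRect(P))
m=(abs(w[...,2]-.075)<.007)&(d>0);P=np.float32(w[m][:,:2]*1000);print(m.sum(),cv2.minAreaRect(P))
E
```

```text
t: 16.73
tool_pos: [0.4704, 0.002, 0.1826]
tool_rot: [-3.125, -0.307, 0.006]
contact_force: [-0.3, -1.1, -0.0]
opening: 0.0597
grip_force: 0.0
t: 17.57
tool_pos: [0.5617, -0.1697, 0.183]
tool_rot: [-3.124, -0.315, 0.005]
contact_force: [-0.1, -0.2, -0.3]
opening: 0.0596
grip_force: 0.0
t=17.6 at [ 561.7 -169.7  183. ] phi 11.51 tilt [-0.0033  0.0017] | roll 0.000 tx 60.5 ty 1.2 tz 123.0 F [-0.1 -0.2 -0.3] open 59.6 grip 0
1905
((620.8668212890625, -159.680908203125), (99.6972427368164, 19.004121780395508), 9.680761337280273)
4693 ((450.33868408203125, -69.62425994873047), (244.08053588867188, 63.62248611450195), 84.4151382446289)
```

View pics/w5.png

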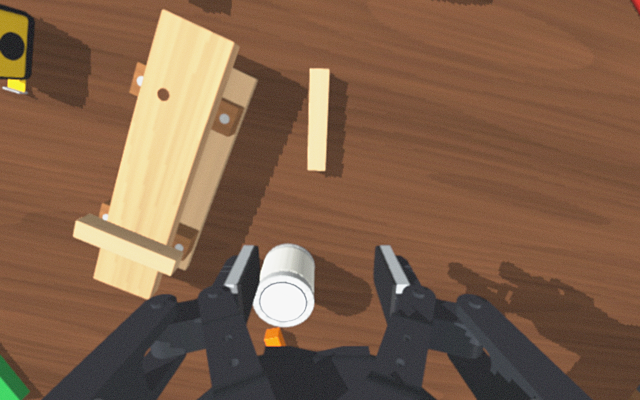

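Sticker A sits on the board. Sticker B runs from (318,68) to (317,170), so I'll pick it.

```bash
python3 -m handwheel '[{"tx":15,"ty":0.5,"tz":0,"roll":0.017},{"tx":25,"ty":0,"tz":10,"roll":0},{"tx":20,"ty":0,"tz":25,"roll":0},{"tx":0,"ty":0,"tz":30,"roll":0},{"tx":0,"ty":0,"tz":30,"roll":0},{"tx":0,"ty":0,"tz":30,"roll":0},{"tx":0,"ty":0,"tz":20,"roll":0},{"tx":0,"ty":0,"tz":15,"roll":0},{"tx":0,"ty":0,"tz":5,"roll":0},{"tx":0,"ty":0,"tz":0,"roll":0},{"tx":0,"ty":0,"tz":0,"roll":0}]'
python3 -c "
from h import *
go(621,-159.3,6,10.5)"
```

```text
t: 18.53
tool_pos: [0.6226, -0.1597, 0.0213]
tool_rot: [3.127, 0.289, 0.003]
contact_force: [0.1, 0.2, 0.4]
opening: 0.0597
grip_force: 0.0
t=18.5 at [ 622.6 -159.7   21.3] phi 10.55 tilt [ 0.0018 -0.0007] | roll 0.001 tx -1.5 ty -0.7 tz 15.3 F [0.1 0.2 0.4] open 59.7 grip 0
```

```bash
python3 -m handwheel '[{"tx":-1.5,"ty":-0.5,"tz":8,"roll":0},{"tx":0,"ty":0,"tz":7,"roll":0},{"tx":0,"ty":0,"tz":0,"roll":0},{"tx":0,"ty":0,"tz":0,"roll":0}]'
python3 -m handwheel '[{"tx":0,"ty":0,"tz":0,"roll":0},{"tx":0,"ty":0,"tz":0,"roll":0},{"tx":0,"ty":0,"tz":0,"roll":0},{"tx":0,"ty":0,"tz":0,"roll":0},{"tx":0,"ty":0,"tz":0,"roll":0},{"tx":0,"ty":0,"tz":0,"roll":0},{"tx":0,"ty":0,"tz":0,"roll":0},{"tx":0,"ty":0,"tz":0,"roll":0}]' 10 40
python3 -c "
from h import *
go(621,-159.3,6,10.5)"
python3 -m handwheel '[{"tx":0,"ty":0,"tz":-8,"roll":0},{"tx":0,"ty":0,"tz":-16,"roll":0},{"tx":0,"ty":0,"tz":-25,"roll":0},{"tx":0,"ty":0,"tz":-30,"roll":0},{"tx":0,"ty":0,"tz":-35,"roll":0},{"tx":0,"ty":0,"tz":-30,"roll":0},{"tx":0,"ty":0,"tz":0,"roll":0},{"tx":0,"ty":0,"tz":0,"roll":0}]'
python3 -c "
from h import *
go(617,-32.5,60,76.6)"
```

```text
t: 18.87
tool_pos: [0.6201, -0.1594, 0.0047]
tool_rot: [-3.128, -0.288, 0.001]
contact_force: [-0.2, -0.4, 0.3]
opening: 0.0596
grip_force: 0.0
t: 19.53
tool_pos: [0.6208, -0.1597, 0.0055]
tool_rot: [3.128, 0.288, 0.001]
contact_force: [0.7, 0.2, 2.9]
opening: 0.0183
grip_force: 41.2
t=19.5 at [ 620.8 -159.7    5.5] phi 10.53 tilt [ 0.001  -0.0004] | roll 0.001 tx 0.2 ty -0.3 tz -0.5 F [0.7 0.2 2.9] open 18.3 grip 41
t: 20.2
tool_pos: [0.6218, -0.16, 0.1522]
tool_rot: [3.126, 0.288, 0.007]
contact_force: [-0.8, 0.0, -0.4]
opening: 0.018
grip_force: 40.8
t=20.2 at [ 621.8 -160.   152.2] phi 10.53 tilt [ 0.0048 -0.0018] | roll -1.153 tx 122.9 ty -34.2 tz 92.2 F [-0.8  0.  -0.4] open 18.0 grip 41
```

```bash
python3 -m handwheel '[{"tx":0,"ty":0,"tz":0,"roll":-0.0961},{"tx":0,"ty":0,"tz":0,"roll":-0.0961},{"tx":0,"ty":0,"tz":0,"roll":-0.0961},{"tx":0,"ty":0,"tz":0,"roll":-0.0961},{"tx":0,"ty":0,"tz":0,"roll":-0.0961},{"tx":0,"ty":0,"tz":0,"roll":-0.0961},{"tx":0,"ty":0,"tz":0,"roll":-0.0961},{"tx":0,"ty":0,"tz":0,"roll":-0.0961},{"tx":0,"ty":0,"tz":0,"roll":-0.0961},{"tx":0,"ty":0,"tz":0,"roll":-0.0961},{"tx":0,"ty":0,"tz":0,"roll":-0.0961},{"tx":0,"ty":0,"tz":0,"roll":-0.0961}]'
python3 -m handwheel '[{"tx":15,"ty":-5,"tz":0,"roll":0},{"tx":28,"ty":-8,"tz":0,"roll":0},{"tx":32,"ty":-8,"tz":0,"roll":0},{"tx":28,"ty":-8,"tz":0,"roll":0},{"tx":20,"ty":-5,"tz":10,"roll":0},{"tx":0,"ty":0,"tz":20,"roll":0},{"tx":0,"ty":0,"tz":25,"roll":0},{"tx":0,"ty":0,"tz":15,"roll":0},{"tx":0,"ty":0,"tz":5,"roll":0},{"tx":0,"ty":0,"tz":0,"roll":0},{"tx":0,"ty":0,"tz":0,"roll":0}]'
python3 -c "
from h import *
go(617,-32.5,61.5,76.6)"
```

```text
t: 21.2
tool_pos: [0.6188, -0.1589, 0.1461]
tool_rot: [-2.458, -1.95, 0.004]
contact_force: [-0.1, -0.1, -0.9]
opening: 0.0179
grip_force: 40.8
t: 22.12
tool_pos: [0.6154, -0.0316, 0.0736]
tool_rot: [-2.465, -1.946, 0.001]
contact_force: [0.2, 0.1, 0.0]
opening: 0.0178
grip_force: 40.8
t=22.1 at [615.4 -31.6  73.6] phi 76.57 tilt [-0.0011  0.0003] | roll -0.001 tx -0.5 ty 1.8 tz 12.1 F [0.2 0.1 0. ] open 17.8 grip 41
```

```bash
python3 -m handwheel '[{"tx":-0.5,"ty":1.7,"tz":4,"roll":0},{"tx":0,"ty":0,"tz":4,"roll":0},{"tx":0,"ty":0,"tz":2,"roll":0},{"tx":0,"ty":0,"tz":1,"roll":0},{"tx":0,"ty":0,"tz":0.6,"roll":0},{"tx":0,"ty":0,"tz":0,"roll":0},{"tx":0,"ty":0,"tz":0,"roll":0}]'
python3 -c "
from h import *
go(617,-32.5,61.5,76.6)"
python3 -m handwheel '[{"tx":0,"ty":0,"tz":0.5,"roll":0},{"tx":0,"ty":0,"tz":0.5,"roll":0},{"tx":0,"ty":0,"tz":0,"roll":0},{"tx":0,"ty":0,"tz":0,"roll":0}]'
```

```text
t: 22.7
tool_pos: [0.6174, -0.0329, 0.0625]
tool_rot: [2.465, 1.947, 0.0]
contact_force: [0.3, 0.5, -1.3]
opening: 0.0179
grip_force: 40.8
t=22.7 at [617.4 -32.9  62.5] phi 76.60 tilt [ 0.0002 -0.    ] | roll -0.000 tx 0.3 ty -0.5 tz 1.0 F [ 0.3  0.5 -1.3] open 17.9 grip 41
t: 23.03
tool_pos: [0.6175, -0.0329, 0.0615]
tool_rot: [2.465, 1.947, 0.0]
contact_force: [-0.1, -0.4, -0.2]
opening: 0.0182
grip_force: 40.9
```

```bash
python3 -m handwheel '[{"tx":0,"ty":0,"tz":0.4,"roll":0},{"tx":0,"ty":0,"tz":0.4,"roll":0},{"tx":0,"ty":0,"tz":0,"roll":0},{"tx":0,"ty":0,"tz":0,"roll":0}]'
python3 -m handwheel '[{"tx":0,"ty":0,"tz":0,"roll":0},{"tx":0,"ty":0,"tz":0,"roll":0},{"tx":0,"ty":0,"tz":0,"roll":0},{"tx":0,"ty":0,"tz":0,"roll":0},{"tx":0,"ty":0,"tz":-5,"roll":0},{"tx":0,"ty":0,"tz":-15,"roll":0},{"tx":0,"ty":0,"tz":-25,"roll":0},{"tx":0,"ty":0,"tz":-30,"roll":0},{"tx":0,"ty":0,"tz":-30,"roll":0},{"tx":0,"ty":0,"tz":-20,"roll":0},{"tx":0,"ty":0,"tz":0,"roll":0},{"tx":0,"ty":0,"tz":0,"roll":0}]' 60
python3 -c "
from h import *
go(529.8,318,100,-1)"
```

```text
t: 23.37
tool_pos: [0.6175, -0.0329, 0.0615]
tool_rot: [2.465, 1.947, -0.0]
contact_force: [-2.2, -0.3, 4.6]
opening: 0.0179
grip_force: 41.5
t: 24.37
tool_pos: [0.6184, -0.033, 0.1878]
tool_rot: [2.463, 1.945, 0.004]
contact_force: [-0.9, 0.3, -0.1]
opening: 0.0598
grip_force: 0.0
t=24.4 at [618.4 -33.  187.8] phi 76.61 tilt [ 0.0038 -0.0006] | roll 1.354 tx -94.7 ty -349.4 tz 87.8 F [-0.9  0.3 -0.1] open 59.8 grip 0
```

```bash
python3 -m handwheel '[{"tx":0,"ty":0,"tz":-2,"roll":0.113},{"tx":0,"ty":0,"tz":-2,"roll":0.113},{"tx":0,"ty":0,"tz":-2,"roll":0.113},{"tx":0,"ty":0,"tz":-2,"roll":0.113},{"tx":0,"ty":0,"tz":-2,"roll":0.113},{"tx":0,"ty":0,"tz":-2,"roll":0.113},{"tx":0,"ty":0,"tz":-2,"roll":0.113},{"tx":0,"ty":0,"tz":-2,"roll":0.113},{"tx":0,"ty":0,"tz":-2,"roll":0.113},{"tx":0,"ty":0,"tz":-2,"roll":0.113},{"tx":0,"ty":0,"tz":-2,"roll":0.113},{"tx":0,"ty":0,"tz":-2,"roll":0.111}]' 85
python3 -m handwheel '[{"tx":-10,"ty":-20,"tz":0,"roll":0},{"tx":-16,"ty":-32,"tz":0,"roll":0},{"tx":-16,"ty":-32,"tz":0,"roll":0},{"tx":-16,"ty":-32,"tz":0,"roll":0},{"tx":-16,"ty":-32,"tz":0,"roll":0},{"tx":-16,"ty":-32,"tz":0,"roll":0},{"tx":-16,"ty":-32,"tz":0,"roll":0},{"tx":-16,"ty":-32,"tz":0,"roll":0},{"tx":-16,"ty":-32,"tz":0,"roll":0},{"tx":-16,"ty":-32,"tz":0,"roll":0},{"tx":-10,"ty":-32,"tz":0,"roll":0},{"tx":0,"ty":-10,"tz":0,"roll":0}]'
python3 -m handwheel '[{"tx":0,"ty":0,"tz":0,"roll":0},{"tx":0,"ty":0,"tz":0,"roll":0},{"tx":0,"ty":0,"tz":0,"roll":0}]'
python3 - <<'E'
from h import *
go(529.8,318,100,-1)
o=ctrl.get_obs();p,d=optics.get_image("wrist");cv2.imwrite("pics/w6.png",p[:,:,::-1]);np.savez("pics/w6.npz",p=p,d=d,**{k:o[k] for k in("tool_pos","tool_rot")})
w=cloud("wrist",d,o)
hsv=cv2.cvtColor(p,cv2.COLOR_RGB2HSV)
m=(abs(w[...,2]-.019)<.007)&(np.hypot(w[...,0]-.53,w[...,1]-.318)<.13)&(p[...,2]>100)&(p[...,0]>150)
m=cv2.morphologyEx(m.astype(np.uint8),cv2.MORPH_OPEN,np.ones((5,5)))>0
P=np.float32(w[m][:,:2]*1000);print(m.sum(),cv2.minAreaRect(P))
p,d=optics.get_image("top");np.savez("pics/top3.npz",p=p,d=d)
w=cloud("top",d)
for c in((.472,.002),(.617,-.0325)):
  m=(abs(w[...,2]-.076)<.006)&(np.hypot(w[...,0]-c[0],w[...,1]-c[1])<.06);v,u=np.where(m)
  P=plane("top",np.c_[u,v],.075);print(m.sum(),cv2.minAreaRect(np.float32(P[:,:2]*1000)))
cv2.imwrite("pics/top3c.png",cv2.resize(p[100:250,260:460,::-1],(800,600),interpolation=cv2.INTER_CUBIC))
E
```

```text
t: 25.37
tool_pos: [0.6161, -0.0327, 0.207]
tool_rot: [-3.141, 0.035, 0.007]
contact_force: [-0.8, 0.1, 0.0]
opening: 0.0851
grip_force: 0.0
t: 26.37
tool_pos: [0.4562, 0.3228, 0.2073]
tool_rot: [3.141, -0.02, -0.006]
contact_force: [0.2, -1.2, -0.0]
opening: 0.085
grip_force: 0.0
t: 26.62
tool_pos: [0.4594, 0.3187, 0.2085]
tool_rot: [3.14, -0.028, -0.002]
contact_force: [0.1, -0.8, -0.2]
opening: 0.0851
grip_force: 0.0
t=26.6 at [459.4 318.7 208.5] phi -1.04 tilt [-0.0015 -0.0014] | roll -0.001 tx 70.4 ty -0.6 tz 108.5 F [ 0.1 -0.8 -0.2] open 85.1 grip 0
12131 ((527.858642578125, 320.0609130859375), (64.3250732421875, 217.14932250976562), 88.7405014038086)
265 ((472.7389831542969, 0.8088531494140625), (99.79865264892578, 19.44669532775879), 76.44556427001953)
264 ((617.9540405273438, -33.52015686035156), (99.80256652832031, 20.684144973754883), 76.32911682128906)
```

View pics/top3c.png

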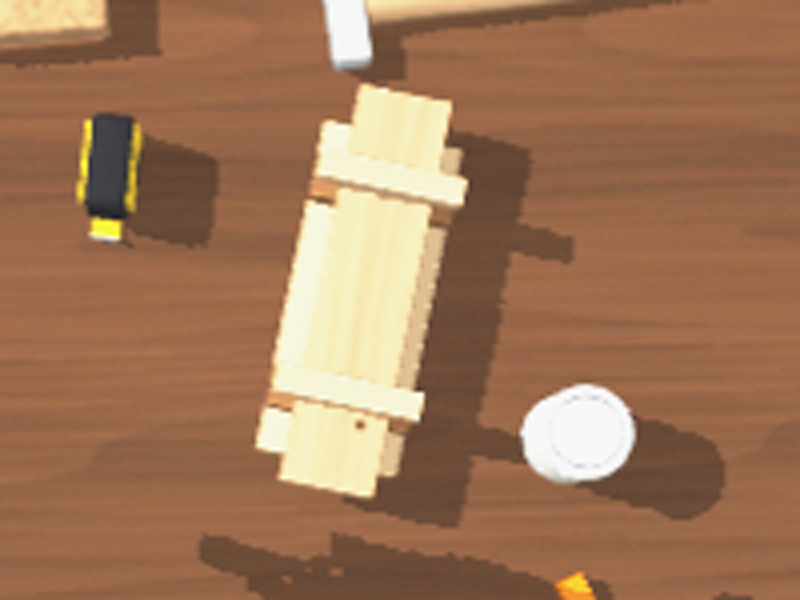

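Both stickers sit over their bearers within about 1.5 mm. Next is the short board.

```bash
python3 -m handwheel '[{"tx":15,"ty":-1,"tz":0,"roll":0},{"tx":30,"ty":0,"tz":20,"roll":0},{"tx":25,"ty":0,"tz":30,"roll":0},{"tx":0,"ty":0,"tz":35,"roll":0},{"tx":0,"ty":0,"tz":35,"roll":0},{"tx":0,"ty":0,"tz":35,"roll":0},{"tx":0,"ty":0,"tz":25,"roll":0},{"tx":0,"ty":0,"tz":12,"roll":0},{"tx":0,"ty":0,"tz":0,"roll":0},{"tx":0,"ty":0,"tz":0,"roll":0},{"tx":0,"ty":0,"tz":0,"roll":0}]'
python3 -c "
from h import *
go(529.8,319,5.5,-1.1)"
```

```text
t: 27.63
tool_pos: [0.5313, 0.3201, 0.0201]
tool_rot: [-3.14, 0.028, -0.006]
contact_force: [0.4, 0.0, -0.1]
opening: 0.0848
grip_force: 0.0
t=27.6 at [531.3 320.1  20.1] phi -1.01 tilt [0.0038 0.0017] | roll 0.002 tx -1.4 ty 1.1 tz 14.6 F [ 0.4  0.  -0.1] open 84.8 grip 0
```

```bash
python3 -m handwheel '[{"tx":-1.4,"ty":1,"tz":8,"roll":0},{"tx":0,"ty":0,"tz":6,"roll":0},{"tx":0,"ty":0,"tz":0,"roll":0},{"tx":0,"ty":0,"tz":0,"roll":0}]'
python3 -m handwheel '[{"tx":0,"ty":0,"tz":0,"roll":0},{"tx":0,"ty":0,"tz":0,"roll":0},{"tx":0,"ty":0,"tz":0,"roll":0},{"tx":0,"ty":0,"tz":0,"roll":0},{"tx":0,"ty":0,"tz":0,"roll":0},{"tx":0,"ty":0,"tz":0,"roll":0},{"tx":0,"ty":0,"tz":0,"roll":0},{"tx":0,"ty":0,"tz":0,"roll":0}]' 50 50
python3 -c "
from h import *
go(529.8,319,5.5,-1.1)"
python3 -m handwheel '[{"tx":0,"ty":0,"tz":-8,"roll":0},{"tx":0,"ty":0,"tz":-16,"roll":0},{"tx":0,"ty":0,"tz":-25,"roll":0},{"tx":0,"ty":0,"tz":-30,"roll":0},{"tx":0,"ty":0,"tz":-35,"roll":0},{"tx":0,"ty":0,"tz":-35,"roll":0},{"tx":0,"ty":0,"tz":-20,"roll":0},{"tx":0,"ty":0,"tz":0,"roll":0},{"tx":0,"ty":0,"tz":0,"roll":0}]'
python3 -c "
from h import *
go(544.3,-15,110,-13.4)"
```

```text
t: 27.97
tool_pos: [0.5276, 0.3186, 0.0034]
tool_rot: [3.141, -0.026, -0.001]
contact_force: [1.0, -0.0, 0.2]
opening: 0.085
grip_force: 0.0
t: 28.63
tool_pos: [0.5286, 0.3191, 0.0045]
tool_rot: [-3.141, 0.027, -0.002]
contact_force: [-0.5, 1.9, 6.0]
opening: 0.0624
grip_force: 56.7
t=28.6 at [528.6 319.1   4.5] phi -0.97 tilt [0.0014 0.0008] | roll 0.002 tx 1.2 ty 0.1 tz -1.0 F [-0.5  1.9  6. ] open 62.4 grip 57
t: 29.38
tool_pos: [0.5281, 0.3187, 0.1733]
tool_rot: [-3.141, 0.027, -0.002]
contact_force: [0.5, 0.1, -2.9]
opening: 0.0624
grip_force: 55.9
t=29.4 at [528.1 318.7 173.3] phi -0.98 tilt [0.0013 0.0005] | roll 0.217 tx 93.1 ty 320.9 tz 63.3 F [ 0.5  0.1 -2.9] open 62.4 grip 56
```

```bash
python3 -m handwheel '[{"tx":0,"ty":0,"tz":0,"roll":0.072},{"tx":0,"ty":0,"tz":0,"roll":0.072},{"tx":3,"ty":10,"tz":0,"roll":0.073},{"tx":6,"ty":20,"tz":0,"roll":0},{"tx":9,"ty":32,"tz":0,"roll":0},{"tx":9,"ty":32,"tz":0,"roll":0},{"tx":9,"ty":32,"tz":0,"roll":0},{"tx":9,"ty":32,"tz":0,"roll":0},{"tx":9,"ty":32,"tz":0,"roll":0},{"tx":9,"ty":32,"tz":0,"roll":0},{"tx":9,"ty":32,"tz":0,"roll":0},{"tx":9,"ty":32,"tz":0,"roll":0}]'
python3 -m handwheel '[{"tx":7,"ty":23,"tz":0,"roll":0},{"tx":4,"ty":11,"tz":0,"roll":0},{"tx":0,"ty":0,"tz":15,"roll":0},{"tx":0,"ty":0,"tz":25,"roll":0},{"tx":0,"ty":0,"tz":20,"roll":0},{"tx":0,"ty":0,"tz":10,"roll":0},{"tx":0,"ty":0,"tz":0,"roll":0},{"tx":0,"ty":0,"tz":0,"roll":0},{"tx":0,"ty":0,"tz":0,"roll":0}]'
python3 - <<'E'
from h import *
go(544.3,-15,80.5,-13.4)
p,d=optics.get_image("top");np.savez("pics/top4.npz",p=p,d=d)
cv2.imwrite("pics/top4c.png",cv2.resize(p[100:175,320:400,::-1],(640,600),interpolation=cv2.INTER_CUBIC))
E
```

```text
t: 30.38
tool_pos: [0.5387, 0.0204, 0.1687]
tool_rot: [3.12, -0.367, -0.01]
contact_force: [-0.1, -0.3, -1.4]
opening: 0.0622
grip_force: 55.9
t: 31.13
tool_pos: [0.5445, -0.0136, 0.1033]
tool_rot: [-3.12, 0.366, -0.002]
contact_force: [-0.8, 0.1, -0.8]
opening: 0.0627
grip_force: 55.9
t=31.1 at [544.5 -13.6 103.3] phi -13.38 tilt [ 0.0011 -0.0001] | roll 0.000 tx 0.1 ty 1.4 tz 22.8 F [-0.8  0.1 -0.8] open 62.7 grip 56
```

View pics/top4c.png

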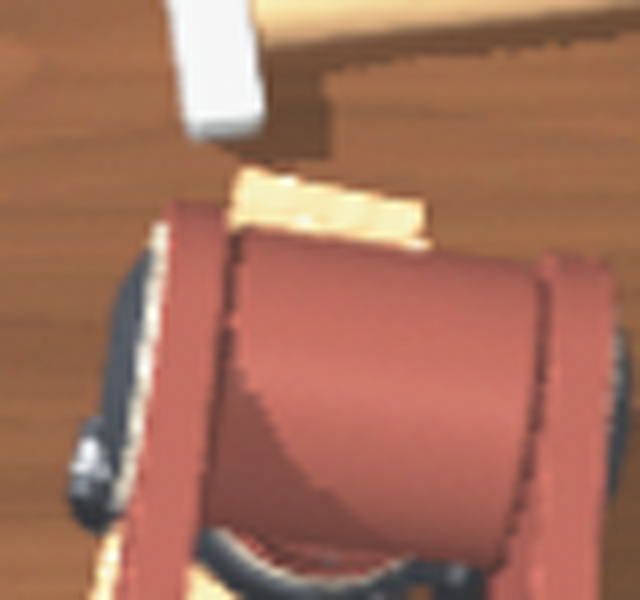

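Only the long board's far end shows, at (236,170) to (425,200); the arm hides the short board. I'll lower by dead reckoning and verify afterwards.

```bash
python3 -m handwheel '[{"tx":-1,"ty":1.3,"tz":6,"roll":0},{"tx":0,"ty":0,"tz":6,"roll":0},{"tx":0,"ty":0,"tz":4,"roll":0},{"tx":0,"ty":0,"tz":2,"roll":0},{"tx":0,"ty":0,"tz":1,"roll":0},{"tx":0,"ty":0,"tz":0.5,"roll":0},{"tx":0,"ty":0,"tz":0,"roll":0},{"tx":0,"ty":0,"tz":0,"roll":0}]'
python3 -c "
from h import *
go(543.1,-15,80,-13.4)"
python3 -m handwheel '[{"tx":0,"ty":0,"tz":0.6,"roll":0},{"tx":0,"ty":0,"tz":0.6,"roll":0},{"tx":0,"ty":0,"tz":0,"roll":0},{"tx":0,"ty":0,"tz":0,"roll":0}]'
```

```text
t: 31.85
tool_pos: [0.5428, -0.0149, 0.0833]
tool_rot: [-3.12, 0.367, -0.0]
contact_force: [0.1, 1.6, -1.8]
opening: 0.0623
grip_force: 55.9
t=31.9 at [542.8 -14.9  83.3] phi -13.41 tilt [ 0.0003 -0.    ] | roll -0.000 tx 0.3 ty 0.1 tz 3.3 F [ 0.1  1.6 -1.8] open 62.3 grip 56
t: 32.18
tool_pos: [0.5427, -0.0149, 0.0819]
tool_rot: [3.12, -0.367, 0.0]
contact_force: [0.2, 0.0, -2.5]
opening: 0.0625
grip_force: 55.9
```

```bash
python3 -m handwheel '[{"tx":0,"ty":0,"tz":0.8,"roll":0},{"tx":0,"ty":0,"tz":0,"roll":0},{"tx":0,"ty":0,"tz":0,"roll":0}]' | grep -E "pos|contact"
python3 -m handwheel '[{"tx":0,"ty":0,"tz":0.6,"roll":0},{"tx":0,"ty":0,"tz":0,"roll":0},{"tx":0,"ty":0,"tz":0,"roll":0}]'| grep -E "pos|contact"
```

```text
tool_pos: [0.5426, -0.0149, 0.081]
contact_force: [0.1, 0.7, -1.5]
tool_pos: [0.5427, -0.0149, 0.0805]
contact_force: [-0.1, -0.0, -2.1]
```

```bash
python3 -m handwheel '[{"tx":0,"ty":0,"tz":0.6,"roll":0},{"tx":0,"ty":0,"tz":0,"roll":0},{"tx":0,"ty":0,"tz":0,"roll":0}]' | grep -E "pos|contact"
python3 -m handwheel '[{"tx":0,"ty":0,"tz":0.5,"roll":0},{"tx":0,"ty":0,"tz":0,"roll":0},{"tx":0,"ty":0,"tz":0,"roll":0}]'| grep -E "pos|contact"
```

```text
tool_pos: [0.5426, -0.0149, 0.0798]
contact_force: [0.1, -0.4, -1.9]
tool_pos: [0.5428, -0.0149, 0.0795]
contact_force: [-0.5, 0.5, -0.9]
```

```bash
python3 -m handwheel '[{"tx":0,"ty":0,"tz":0.6,"roll":0},{"tx":0,"ty":0,"tz":0,"roll":0},{"tx":0,"ty":0,"tz":0,"roll":0}]' | grep -E "pos|contact"
python3 -m handwheel '[{"tx":0,"ty":0,"tz":0,"roll":0},{"tx":0,"ty":0,"tz":0,"roll":0},{"tx":0,"ty":0,"tz":0,"roll":0},{"tx":0,"ty":0,"tz":0,"roll":0},{"tx":0,"ty":0,"tz":-8,"roll":0},{"tx":0,"ty":0,"tz":-15,"roll":0},{"tx":0,"ty":0,"tz":-25,"roll":0},{"tx":0,"ty":0,"tz":-30,"roll":0},{"tx":-10,"ty":0,"tz":-30,"roll":0},{"tx":-20,"ty":0,"tz":-30,"roll":0},{"tx":-30,"ty":0,"tz":-10,"roll":0},{"tx":-35,"ty":10,"tz":0,"roll":0}]' 85
python3 -m handwheel '[{"tx":-35,"ty":20,"tz":0,"roll":0},{"tx":-30,"ty":30,"tz":0,"roll":0},{"tx":0,"ty":30,"tz":0,"roll":0},{"tx":0,"ty":20,"tz":0,"roll":0},{"tx":0,"ty":0,"tz":0,"roll":0},{"tx":0,"ty":0,"tz":0,"roll":0},{"tx":0,"ty":0,"tz":0,"roll":0}]'
python3 - <<'E'
from h import *
go(442,-159,100,-13.4)
o=ctrl.get_obs();p,d=optics.get_image("wrist");cv2.imwrite("pics/w7.png",p[:,:,::-1]);np.savez("pics/w7.npz",p=p,d=d,**{k:o[k] for k in("tool_pos","tool_rot")})
w=cloud("wrist",d,o)
m=(abs(w[...,2]-.07)<.006)&(np.hypot(w[...,0]-.442,w[...,1]+.159)<.04);P=np.float32(w[m][:,:2]*1000);print("tin",m.sum(),cv2.minEnclosingCircle(P))
p,d=optics.get_image("top");np.savez("pics/top5.npz",p=p,d=d);w=cloud("top",d)
m=(abs(w[...,2]-.095)<.006)&(np.hypot(w[...,0]-.544,w[...,1]+.015)<.13);v,u=np.where(m)
P=plane("top",np.c_[u,v],.094);print(m.sum(),cv2.minAreaRect(np.float32(P[:,:2]*1000)))
cv2.imwrite("pics/top5c.png",cv2.resize(p[100:250,260:460,::-1],(800,600),interpolation=cv2.INTER_CUBIC))
E
```

```text
tool_pos: [0.5428, -0.0149, 0.0795]
contact_force: [-4.0, -0.1, 5.0]
t: 34.43
tool_pos: [0.4497, -0.0022, 0.232]
tool_rot: [-3.12, 0.365, -0.013]
contact_force: [-0.4, -0.9, 1.3]
opening: 0.0846
grip_force: 0.0
t: 35.02
tool_pos: [0.3624, -0.0841, 0.2272]
tool_rot: [-3.12, 0.367, -0.001]
contact_force: [0.5, 0.5, 0.1]
opening: 0.0847
grip_force: 0.0
t=35.0 at [362.4 -84.1 227.2] phi -13.42 tilt [0.0006 0.0002] | roll -0.000 tx 94.8 ty 54.4 tz 127.2 F [0.5 0.5 0.1] open 84.7 grip 0
tin 3586 ((441.4219055175781, -160.12432861328125), 31.765960693359375)
1930 ((544.7613525390625, -16.116077423095703), (64.10356140136719, 220.25857543945312), 76.40786743164062)
```

View pics/top5c.png

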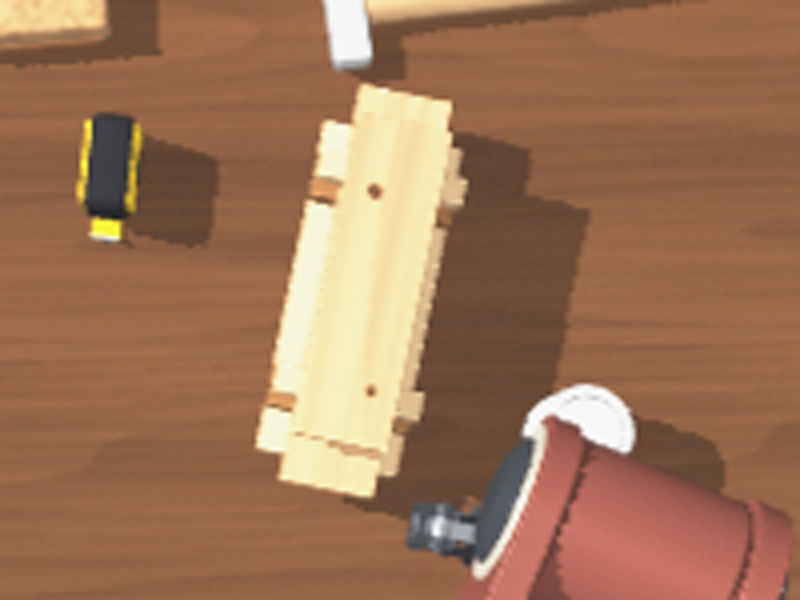

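The short board is at (544.8, -16.1) with yaw -13.6°, centred and in line with the long one. Last is the tin.

```bash
python3 -m handwheel '[{"tx":15,"ty":9,"tz":0,"roll":0},{"tx":32,"ty":18,"tz":0,"roll":0},{"tx":32,"ty":18,"tz":0,"roll":0},{"tx":15.5,"ty":10,"tz":0,"roll":0},{"tx":0,"ty":0,"tz":20,"roll":0},{"tx":0,"ty":0,"tz":35,"roll":0},{"tx":0,"ty":0,"tz":35,"roll":0},{"tx":0,"ty":0,"tz":20,"roll":0},{"tx":0,"ty":0,"tz":0,"roll":0},{"tx":0,"ty":0,"tz":0,"roll":0},{"tx":0,"ty":0,"tz":0,"roll":0}]'
python3 -c "
from h import *
go(441.7,-159.5,25,-13.4)"
```

```text
t: 36.03
tool_pos: [0.4426, -0.1598, 0.1184]
tool_rot: [3.12, -0.365, 0.003]
contact_force: [0.2, 0.7, 0.2]
opening: 0.0847
grip_force: 0.0
t=36.0 at [ 442.6 -159.8  118.4] phi -13.35 tilt [ 0.002 -0.001] | roll 0.001 tx -1.0 ty -0.1 tz 93.4 F [0.2 0.7 0.2] open 84.7 grip 0
```

```bash
python3 -m handwheel '[{"tx":-0.5,"ty":0,"tz":15,"roll":0},{"tx":0,"ty":0,"tz":25,"roll":0},{"tx":0,"ty":0,"tz":25,"roll":0},{"tx":0,"ty":0,"tz":18,"roll":0},{"tx":0,"ty":0,"tz":8,"roll":0},{"tx":0,"ty":0,"tz":0,"roll":0},{"tx":0,"ty":0,"tz":0,"roll":0}]'
python3 -m handwheel '[{"tx":0,"ty":0,"tz":0,"roll":0},{"tx":0,"ty":0,"tz":0,"roll":0},{"tx":0,"ty":0,"tz":0,"roll":0},{"tx":0,"ty":0,"tz":0,"roll":0},{"tx":0,"ty":0,"tz":0,"roll":0},{"tx":0,"ty":0,"tz":0,"roll":0},{"tx":0,"ty":0,"tz":0,"roll":0},{"tx":0,"ty":0,"tz":0,"roll":0}]' 50 45
python3 -c "
from h import *
go(441.7,-159.5,25,-13.4)"
python3 -m handwheel '[{"tx":0,"ty":0,"tz":-8,"roll":0},{"tx":0,"ty":0,"tz":-16,"roll":0},{"tx":0,"ty":0,"tz":-25,"roll":0},{"tx":0,"ty":0,"tz":-30,"roll":0},{"tx":0,"ty":0,"tz":-35,"roll":0},{"tx":0,"ty":0,"tz":-35,"roll":0},{"tx":0,"ty":0,"tz":-15,"roll":0},{"tx":0,"ty":0,"tz":0,"roll":0},{"tx":0,"ty":0,"tz":0,"roll":0}]'
python3 -c "
from h import *
go(544.3,-15.5,125,-13.4)"
```

```text
t: 36.62
tool_pos: [0.4422, -0.1603, 0.0275]
tool_rot: [3.119, -0.366, 0.004]
contact_force: [0.2, 0.1, 0.7]
opening: 0.0849
grip_force: 0.0
t: 37.28
tool_pos: [0.4426, -0.1604, 0.0281]
tool_rot: [3.119, -0.367, 0.006]
contact_force: [0.3, 1.2, 5.7]
opening: 0.0611
grip_force: 49.3
t=37.3 at [ 442.6 -160.4   28.1] phi -13.41 tilt [ 0.0037 -0.0015] | roll -0.000 tx -1.1 ty -0.6 tz 3.1 F [0.3 1.2 5.7] open 61.1 grip 49
t: 38.03
tool_pos: [0.4409, -0.1597, 0.1904]
tool_rot: [3.119, -0.367, 0.002]
contact_force: [-0.1, -0.4, -3.2]
opening: 0.0612
grip_force: 49.6
t=38.0 at [ 440.9 -159.7  190.4] phi -13.41 tilt [ 0.0013 -0.0008] | roll -0.000 tx 67.1 ty -164.3 tz 65.4 F [-0.1 -0.4 -3.2] open 61.2 grip 50
```

```bash
python3 -m handwheel '[{"tx":7,"ty":-17,"tz":0,"roll":0},{"tx":12,"ty":-30,"tz":0,"roll":0},{"tx":13,"ty":-31,"tz":0,"roll":0},{"tx":13,"ty":-31,"tz":0,"roll":0},{"tx":12,"ty":-30,"tz":0,"roll":0},{"tx":10,"ty":-25,"tz":0,"roll":0},{"tx":0,"ty":0,"tz":20,"roll":0},{"tx":0,"ty":0,"tz":20,"roll":0},{"tx":0,"ty":0,"tz":15,"roll":0},{"tx":0,"ty":0,"tz":0,"roll":0},{"tx":0,"ty":0,"tz":0,"roll":0},{"tx":0,"ty":0,"tz":0,"roll":0}]'
python3 -c "
from h import *
go(544.3,-15.5,122.5,-13.4)"
```

```text
t: 39.03
tool_pos: [0.5436, -0.0157, 0.1341]
tool_rot: [-3.12, 0.367, 0.002]
contact_force: [-0.3, 0.0, -2.2]
opening: 0.0616
grip_force: 50.1
t=39.0 at [543.6 -15.7 134.1] phi -13.42 tilt [-0.0014  0.0002] | roll -0.000 tx 0.7 ty -0.4 tz 11.6 F [-0.3  0.  -2.2] open 61.6 grip 50
```

```bash
python3 -m handwheel '[{"tx":0.7,"ty":0,"tz":4,"roll":0},{"tx":0,"ty":0,"tz":3,"roll":0},{"tx":0,"ty":0,"tz":2,"roll":0},{"tx":0,"ty":0,"tz":1,"roll":0},{"tx":0,"ty":0,"tz":0,"roll":0},{"tx":0,"ty":0,"tz":0,"roll":0}]'| grep -E "pos|contact"
python3 -m handwheel '[{"tx":0,"ty":0,"tz":0.6,"roll":0},{"tx":0,"ty":0,"tz":0,"roll":0},{"tx":0,"ty":0,"tz":0,"roll":0}]'| grep -E "pos|contact"
python3 -m handwheel '[{"tx":0,"ty":0,"tz":0.6,"roll":0},{"tx":0,"ty":0,"tz":0,"roll":0},{"tx":0,"ty":0,"tz":0,"roll":0}]'| grep -E "pos|contact"
```

```text
tool_pos: [0.5448, -0.0159, 0.1249]
contact_force: [-0.8, 0.5, -2.4]
tool_pos: [0.5448, -0.0158, 0.1243]
contact_force: [0.5, 0.0, -2.0]
tool_pos: [0.5447, -0.0158, 0.1235]
contact_force: [-0.1, 0.5, -2.7]
```

```bash
python3 -m handwheel '[{"tx":0,"ty":0,"tz":0.7,"roll":0},{"tx":0,"ty":0,"tz":0,"roll":0},{"tx":0,"ty":0,"tz":0,"roll":0}]'| grep -E "pos|contact"
python3 -m handwheel '[{"tx":0,"ty":0,"tz":0.6,"roll":0},{"tx":0,"ty":0,"tz":0,"roll":0},{"tx":0,"ty":0,"tz":0,"roll":0}]'| grep -E "pos|contact"
```

```text
tool_pos: [0.5447, -0.0158, 0.1228]
contact_force: [0.3, -0.3, -2.2]
tool_pos: [0.5448, -0.0158, 0.1223]
contact_force: [-0.1, 0.2, -2.4]
```

```bash
python3 -m handwheel '[{"tx":0,"ty":0,"tz":0.6,"roll":0},{"tx":0,"ty":0,"tz":0,"roll":0},{"tx":0,"ty":0,"tz":0,"roll":0}]'| grep -E "pos|contact"
python3 -m handwheel '[{"tx":0,"ty":0,"tz":0.5,"roll":0},{"tx":0,"ty":0,"tz":0,"roll":0},{"tx":0,"ty":0,"tz":0,"roll":0}]'| grep -E "pos|contact"
```

```text
tool_pos: [0.5448, -0.0158, 0.1222]
contact_force: [-3.2, 0.4, 2.0]
tool_pos: [0.5448, -0.0158, 0.1222]
contact_force: [-5.0, 0.6, 3.7]
```

The tin is resting on the board. I'll release it, back off and check.

```bash
python3 -m handwheel '[{"tx":0,"ty":0,"tz":0,"roll":0},{"tx":0,"ty":0,"tz":0,"roll":0},{"tx":0,"ty":0,"tz":0,"roll":0},{"tx":0,"ty":0,"tz":0,"roll":0},{"tx":0,"ty":0,"tz":0,"roll":0},{"tx":0,"ty":0,"tz":-8,"roll":0},{"tx":0,"ty":0,"tz":-15,"roll":0},{"tx":0,"ty":0,"tz":-25,"roll":0},{"tx":0,"ty":0,"tz":-30,"roll":0},{"tx":0,"ty":0,"tz":-30,"roll":0},{"tx":0,"ty":0,"tz":-20,"roll":0},{"tx":-15,"ty":0,"tz":0,"roll":0}]' 85
python3 -m handwheel '[{"tx":-35,"ty":20,"tz":0,"roll":0},{"tx":-35,"ty":30,"tz":0,"roll":0},{"tx":-30,"ty":30,"tz":0,"roll":0},{"tx":0,"ty":30,"tz":0,"roll":0},{"tx":0,"ty":30,"tz":0,"roll":0},{"tx":0,"ty":20,"tz":0,"roll":0},{"tx":0,"ty":0,"tz":0,"roll":0},{"tx":0,"ty":0,"tz":0,"roll":0}]'
python3 - <<'E'
from h import *
p,d=optics.get_image("top");w=cloud("top",d)
m=(abs(w[...,2]-.165)<.006)&(np.hypot(w[...,0]-.544,w[...,1]+.015)<.05);v,u=np.where(m)
print("tin",m.sum(),cv2.minEnclosingCircle(np.float32(plane("top",np.c_[u,v],.164)[:,:2]*1000)))
m=(abs(w[...,2]-.095)<.006)&(np.hypot(w[...,0]-.544,w[...,1]+.015)<.13);v,u=np.where(m)
print(m.sum(),cv2.minAreaRect(np.float32(plane("top",np.c_[u,v],.094)[:,:2]*1000)))
p2,_=optics.get_image("scene")
a=np.hstack([cv2.resize(p[100:250,260:460],(400,300)),cv2.resize(p2[110:290,120:420],(400,300))])
cv2.imwrite("pics/fin.png",a[:,:,::-1])
E
```

```text
t: 42.03
tool_pos: [0.5339, -0.0132, 0.2565]
tool_rot: [3.119, -0.367, 0.018]
contact_force: [0.1, 0.2, -0.1]
opening: 0.0853
grip_force: 0.0
t: 42.7
tool_pos: [0.4002, -0.1429, 0.2498]
tool_rot: [-3.119, 0.37, -0.001]
contact_force: [-0.0, -0.4, 0.4]
opening: 0.085
grip_force: 0.0
tin 486 ((544.2018432617188, -16.482036590576172), 31.533018112182617)
1409 ((544.6629028320312, -16.077777862548828), (64.10982513427734, 220.46578979492188), 76.33768463134766)
```

View pics/fin.png

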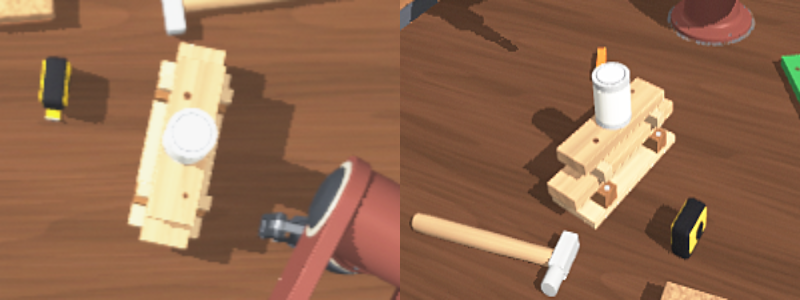

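The stack is complete, with the tin at the centre of the short board (crop (190,133)) and the gripper clear.

```bash
python3 -c "
from station import ctrl
print(ctrl.finish_job())"
```

```text
the job is handed in; nothing more can be done
None
```

The job is handed in after about 43 s on the robot clock: both boards, both stickers and the tin are stacked on the bearers, each within about 2 mm of centre by the cameras, and I never moved the hammer, tape measure or sanding block.

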